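# Reset the tripped cut-outs of the four-place hotplate through its drilled panel

### The arm

A 6-joint arm with a two-finger parallel gripper is mounted at the origin on the work surface. World frame = base frame: x ahead of the robot, y to its left, z up, the work surface at z = 0. Lengths are in m, angles in degrees, forces in N, time in s.
With the tool pointing down it reaches from about 0.35 to 0.875 m from the base axis. Payload 4.2 kg.
Tool frame: the origin (TCP) lies at the very end of the fingers, on their centre line; the grasp point (between the pads) lies 19 mm behind it (r.grip_point_offset is the distance from the TCP to the grasp point, in m); z points along the fingers, y is the line along which they close (so a half turn about z gives the same grasp; the last joint's range is limited). The gripper opens to 87 mm and grips with 3 to 60 N. Pads are 19 mm wide; open, the fingers measure 117 mm over their backs; the gripper's body (75 mm by 190 mm) begins 51 mm behind the grasp point.
Start: joints at [84.145, 22.042, 0.453, 0, -68.411, -14.817], TCP at [0.221, 0.585, 0.223] pointing down, gripper open.
Joint ranges: [-179.83, 179.83], [-69.29, 118.12], [-61.27, 80.66], [-181.25, 117.63], [-171.15, -9.14], [-177.46, 177.46]. Speed limits (degrees/s): [159.86, 159.86, 180, 180, 180, 180].

### API

Orientations are given as a 3x3 rotation matrix whose columns are the frame's x, y, z axes.
In Python, from station import r gives the robot as it stands.
- The arm moves only by the tool move_arm, never from a script. Its argument "series" is a list of rows, each a list of 3 entries, a list of its own where there are three numbers: the turn, a rotation vector about the tool's x, y, z as a fraction of full scale, then the shift along the tool's x, y, z as a fraction of full scale, then the opening, from 0 (shut) to 1 (fully open). A call has 1 to 12 rows; each row shifts and turns the commanded pose from where the row before left it, along the tool's axes as they then stand; what a row does not reach is not made up. Full scale, the value 1, is 0.5 m for a shift and 0.1 rad for a turn. A row lasts 1/10 s, in which the tool goes at most 50 mm and 8.59 degrees, less where a joint would pass 70% of its speed; a pose out of reach is approached as far as the arm can. A call with a number of a shift or a turn outside -1 to 1 is refused whole. A call with a gripper value outside its range is refused whole. The fingers move at their own pace and stop on an object; the grip force is fixed at half the most. Time passes only in rows, so rows that do not move let the fingers close. It gives the time, the measured TCP pose, the force, the opening and the grip force at its end, in the units of the state.
- r.sense(): the state, without advancing time (a new reading comes with each control period).
- r.capture(name): name is "side" or "top"; returns a dict with "img" (384x512x3 uint8, red, green, blue), "fx", "fy", "cx", "cy" (pixels), "k1" (the pictures are not rectified: a ray, as slopes to the right and down, at radius r is drawn at 1 + k1 r^2 times it, then the intrinsics apply), "origin" and "orientation" of the camera in the world. Camera axes: x right, y up, looking along -z (the intrinsics and any distortion apply to the point x, -y, -z); pixel columns grow to the right and rows downward; lengths in m; the calibration is good to about 2 mm. A picture is of the moment at which its call begins. There is no depth.
- r.finish_job(): hands the job in; it is judged then, once.
Trained networks look in the newest picture that a camera, given by its name, has taken for a name from the list of things; names that differ only in an ending like _2 or _b are one class to them, and where a whole thing is asked for, a point or a joint stands for the part that bears it (a point fixed in the world has none). Each returns a list of dicts, best first, with "score" (0 to 1); they miss things now and then, are a little off and sometimes report something else, mostly with a low value. They report only what shows in the picture. A call takes as long as a camera call. They do not tell look-alikes from the thing itself.
- r.cut_out(target, camera): "pixels" (384x512 bool, what is visible of it) and "centre" ([column, row] in pixels, amid what is visible of it).
- r.pinpoint(target, camera): "centre" ([column, row] in pixels: a listed point, or the origin of a listed thing).
The state is a dict: "time_s": time; "joints": joint angles; "joint_velocities": joint speeds; "effort": joint torques, N m; "tcp_pos": TCP position; "ee_rot": TCP orientation; "wrist_force": force on the tool from outside, world axes, zero at the start; "moment": the same for the moment, N m; "gripper_width": opening from 0.0 (shut) to 1.0 (fully open); "gripper_force": force on a finger pad.
Only numpy, scipy, OpenCV 4.12 (cv2) and the standard library are available. Lean on these libraries where they do the work, as an engineer would, in place of code of your own. Each camera call takes 0.05 s, during which the arm holds its last target. There are 200 camera calls.

### The job

Two of the four bores in the hotplate's sloping front panel go right through to a tripped cut-out, the other two are blind, and nothing shows which. Take the probe pin from its stand, feel with it which bores are open, and push the plunger behind each open bore fully home; then stand the pin back in its stand. Leave the bottles, jar, tub, beaker and mug where they are.

Things in the scene. Friction and masses are not known exactly. Their poses are not given: they have to be found in the camera images.
- hotplate: White four-place hotplate, fixed, 260 mm deep (x), 200 wide (y), 108 high, four dark round plates on top. Origin: centre of its footprint on the bench; x to its rear, y along the row of bores, z up. At its front (-x) a bare aluminium panel, 25 mm thick, 190 wide, 70 along the slope, slopes down to the front: its outward normal is (-0.574, 0, 0.819) in this frame, 35 degrees from vertical.
- bore1 (a point): Centre of the mouth of the first bore, on the panel's face (furthest to +y of the hotplate). Axes as hotplate. The four bores are alike from outside: 12 mm in diameter, 42 mm apart, square to the panel, so a pin enters along (0.574, 0, -0.819) in the hotplate's frame.
- bore2 (a point): Centre of the mouth of the second bore. Any two of the four bores are blind, with a rigid floor 20 mm below the panel's face (measured along the bore).
- bore3 (a point): Centre of the mouth of the third bore. The two open bores go right through the panel to a plunger, whose flat face waits 33 mm below the panel's face and is fully home at 45 mm (along the bore).
- bore4 (a point): Centre of the mouth of the fourth bore (furthest to -y).
- cutout_a (a joint): Travel of one hidden plunger along its bore: 0 m = tripped (out), 0.012 m = fully home against its stop. It moves against about 4 N of friction and stays where it is left. It may be behind any of the bores.
- cutout_b (a joint): Travel of the other hidden plunger, the same, behind another bore.
- pin: Probe pin, 124 mm long, about 80 g: a round steel shaft 8 mm across and 70 mm long, its last 6 mm tapering to 4 mm at the tip; a round flange 26 mm across, 4 mm thick; a square black handle 16 x 16 mm, 50 mm long. Origin at the tip; z from tip to handle; x and y square to the handle's flats. It starts upright in the stand, its flange on the stand's top.
- pin_tip (a point): The pin's tip. Axes as pin.
- stand: Grey plastic block, fixed, 70 x 70 mm and 80 mm high, with one upright hole of 14 mm diameter through its middle. Origin: centre of its underside.
- stand_hole (a point): Centre of the mouth of the stand's hole, on its top face. With the pin home the tip is 70 mm below this point.
- amber_bottle: Brown glass bottle with black cap, 68 mm across, 130 mm high; origin at the centre of its underside. Bystander.
- blue_cap_bottle: Brown glass bottle with blue cap, 64 mm across, 140 mm high; origin at the centre of its underside. Bystander.
- white_jar: Low white jar, 52 mm across, 55 mm high, in front of the hotplate; origin at the centre of its underside. Bystander.
- beaker: Glass beaker, 68 mm across the rim, 85 mm high, standing on a rear plate of the hotplate; origin at the centre of its underside. Bystander.
- mug: Black mug, 80 mm across, 95 mm high; origin at the centre of its underside. Bystander.
- tablet_tub: White tub with blue cap, 56 mm across, 80 mm high; origin at the centre of its underside. Bystander.
Mind the look-alikes: they are no part of the job. What is shaped like the pin but yellow is not meant.

How it is judged:
By the outcome, as a careful person would: the job done as asked, in the order asked, and still so for the second after the job is handed in, with the robot touching nothing.
It also fails if it takes over 54 s, if anything falls off the work surface, if the arm or the gripper's body presses on something with over 40 N, if the wrist force passes 120 N, or if a joint passes its speed limit or range.

## Working session

There is one attempt and no reset: what is moved stays moved. The work goes in short steps, Python scripts to look and compute and a tool call to move; the robot and the scene stay as the last step left them, time stands still between calls to the robot, and variables do not carry over. Pictures are saved under pics/ and viewed, at most 10 in all, crops included, and the job is handed in when it is done.

Besides the shell and the picture viewer there is one more tool, called after ">>>" as name(argument=value, ...), one argument or row to a line, values as JSON. move_arm: Moves the arm, as the interface text tells. Its arguments: {"type":"object","properties":{"series":{"type":"array"}},"required":["series"]}

```bash
ls; mkdir -p pics; python3 - <<'E'
from station import r
import cv2,numpy as np
s=r.sense(); print(s)
for n in ("side","top"):
    c=r.capture(n); cv2.imwrite(f"pics/{n}0.png",c["img"][:,:,::-1])
    print(n,{k:v for k,v in c.items() if k!="img"})
    for t in ("pin","pin_tip","stand","stand_hole","bore1","bore2","bore3","bore4","hotplate","white_jar"):
        print(t,[(np.round(d["centre"],1).tolist(),round(d["score"],2)) for d in r.pinpoint(t,n)])
    print("cut",[(np.round(d["centre"],1).tolist(),round(d["score"],2),d["pixels"].sum()) for d in r.cut_out("pin",n)])
print(r.sense()["time_s"])
E
```

```text
pics
{'time_s': 0.0, 'joints': array([ 8.41446617e+01,  2.20917079e+01,  3.77979126e-01, -3.07716127e-02,
       -6.84118568e+01, -1.48192093e+01]), 'joint_velocities': array([-0.04360866,  0.02955444, -0.04626684, -0.07486407,  0.06257481,
        0.16042748]), 'effort': array([-6.48743071e-05, -3.90669751e+01,  1.87410361e+01,  4.22010764e+00,
        1.09976839e-02, -1.89799562e-04]), 'tcp_pos': array([0.22039365, 0.58418458, 0.22143273]), 'ee_rot': array([[ 9.35531013e-01, -3.53243832e-01, -7.20390872e-04],
       [-3.53244558e-01, -9.35528593e-01, -2.12944762e-03],
       [ 7.82679803e-05,  2.24663845e-03, -9.99997473e-01]]), 'wrist_force': array([ 1.01399741, -0.27084796,  0.43450591]), 'moment': array([-0.03903893, -0.00655366, -0.02770978]), 'gripper_force': 0.0, 'gripper_width': 0.9979374587046884}
side {'fx': 434.6461275501282, 'fy': 434.6461275501282, 'cx': 249.44441423166697, 'cy': 186.7159334983542, 'k1': -0.16282473407729697, 'origin': array([0.22435397, 0.66580998, 0.93764451]), 'orientation': array([[-0.89098819,  0.32542746, -0.31660229],
       [-0.45402353, -0.6411
[... 1326 characters left out ...]
218.5], 0.85)]
stand_hole [([137.6, 218.3], 0.59), ([328.7, 234.3], 0.31)]
bore1 [([227.5, 190.0], 0.89), ([240.0, 190.6], 0.84), ([254.3, 189.3], 0.63), ([266.2, 193.7], 0.6)]
bore2 [([227.5, 190.0], 0.89), ([240.0, 190.6], 0.84), ([254.3, 189.3], 0.63), ([266.2, 193.7], 0.6)]
bore3 [([227.5, 190.0], 0.89), ([240.0, 190.6], 0.84), ([254.3, 189.3], 0.63), ([266.2, 193.7], 0.6)]
bore4 [([227.5, 190.0], 0.89), ([240.0, 190.6], 0.84), ([254.3, 189.3], 0.63), ([266.2, 193.7], 0.6)]
hotplate [([252.4, 161.7], 0.72), ([330.9, 235.5], 0.23)]
white_jar [([206.7, 243.0], 0.79)]
cut [([145.5, 241.3], 0.64, np.int64(33)), ([131.1, 215.5], 0.52, np.int64(65)), ([248.3, 163.4], 0.39, np.int64(5575))]
1.2
```

View pics/side0.png

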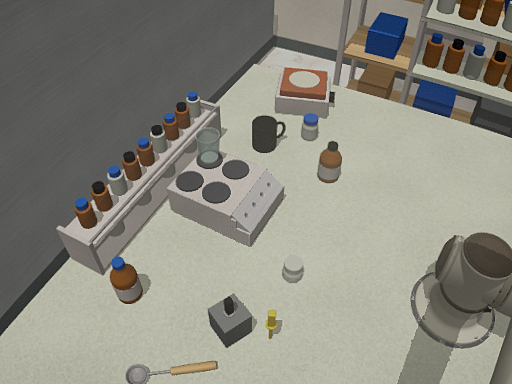

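View pics/top0.png

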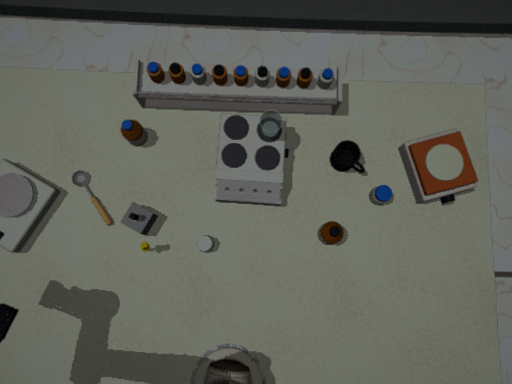

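Candidates for the pin: the black-handled one in the grey stand (side 228,305; top 138,217) and the yellow one on the bench (side 272,322; top 146,243). The black one in the stand matches the description. I'll confirm it in enlarged crops, together with the bores.

```bash
cat > h.py <<'E'
import numpy as np
from scipy.optimize import least_squares
C={"side":dict(f=434.6461275501282,cx=249.44441423166697,cy=186.7159334983542,k1=-0.16282473407729697,o=np.array([0.22435397,0.66580998,0.93764451]),R=np.array([[-0.89098819,0.32542746,-0.31660229],[-0.45402353,-0.64112999,0.61872043],[-0.0016346,0.69501748,0.71899098]])),
"top":dict(f=482.1897940090943,cx=261.84002368525194,cy=183.41914219871688,k1=0.06695267430117294,o=np.array([0.33861126,-0.05922687,1.50543672]),R=np.array([[0.02854387,0.9854942,-0.16729143],[-0.99941462,0.03129383,0.01382456],[0.01885922,0.16679889,0.98581056]]))}
def proj(p,n):
    c=C[n]; q=(np.asarray(p)-c["o"])@c["R"]; s=np.stack([q[...,0],-q[...,1]],-1)/-q[...,2:]
    s=s*(1+c["k1"]*(s**2).sum(-1,keepdims=True)); return s*c["f"]+[c["cx"],c["cy"]]
def tri(a,b):
    f=lambda p: np.r_[proj(p,"side")-a,proj(p,"top")-b]
    s=least_squares(f,[.4,.1,.05]); return s.x,s.fun
E
python3 - <<'E'
import cv2,numpy as np
from h import *
s=cv2.imread("pics/side0.png");t=cv2.imread("pics/top0.png")
z=lambda im,x,y,w,h:cv2.resize(im[y:y+h,x:x+w],(400,300),interpolation=cv2.INTER_CUBIC)
cv2.imwrite("pics/crop1.png",np.vstack([np.hstack([z(s,205,285,80,60),z(s,220,170,80,60)]),np.hstack([z(t,110,195,60,45),z(t,215,165,80,60)])]))
sb=[(247.1,216.8),(256.6,204.5),(260.9,194.9),(270.9,183.4)];tb=[(227.5,190),(240,190.6),(254.3,189.3),(266.2,193.7)]
for a,b in zip(sb,tb): print(*[np.round(v,4) for v in tri(a,b)])
print("hole",tri((229.2,312.4),(137.6,218.3)))
E
```

```text
[0.5591 0.0233 0.076 ] [ 0.3428  0.0863 -0.1007 -0.397 ]
[ 0.5536 -0.0154  0.0887] [-0.5254 -0.1317  0.1472  0.5974]
[ 0.5607 -0.0574  0.0815] [-0.2892 -0.0723  0.0783  0.3217]
[ 0.5471 -0.0926  0.0997] [ 0.0713  0.0177 -0.0182 -0.0781]
hole (array([0.46825571, 0.28388676, 0.07700943]), array([ 0.71388098,  0.18066435, -0.236981  , -0.96676371]))
```

View pics/crop1.png

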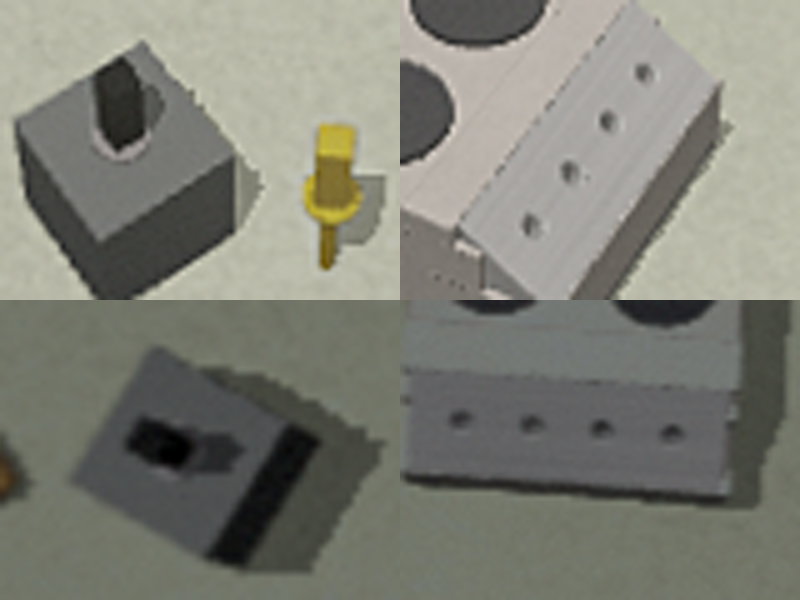

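The crops confirm it: the black-handled pin with its pale flange sits in the grey stand (crop top-left at 118,105), and the yellow one stands apart. The bores run from bore1 at lower left to bore4 at upper right in the side view. Next I fit the poses.

```bash
python3 - <<'E'
import cv2,numpy as np
from h import *
from scipy.optimize import least_squares,differential_evolution
im={n:cv2.cvtColor(cv2.imread(f"pics/{n}0.png"),cv2.COLOR_BGR2GRAY).astype(float) for n in C}
rough={"side":[(245.6,214.6),(253.4,204),(261.2,194),(268.6,184.2)],"top":[(226.6,188.4),(241,189.4),(255,190.4),(269,191.2)]}
B={}
for n in C:
    o=[]
    for c,w in rough[n]:
        x,y=np.meshgrid(np.arange(round(c)-4,round(c)+5),np.arange(round(w)-4,round(w)+5))
        p=im[n][y,x]; d=np.clip(np.median(p)-6-p,0,25)*(np.hypot(x-c,y-w)<3.8)
        o.append([(d*x).sum()/d.sum(),(d*y).sum()/d.sum()])
    B[n]=np.array(o); print(n,B[n].round(2).tolist())
k=np.array([1.5,.5,-.5,-1.5])*.042
def line(v): return np.c_[v[0]-np.sin(v[3])*k, v[1]+np.cos(v[3])*k, v[2]+0*k]
def f(v): return np.r_[[(proj(line(v),n)-B[n]).ravel() for n in C]].ravel()
for R,nm in((B,"centroid"),({n:np.array(rough[n]) for n in C},"eye")):
    B=R; s=least_squares(f,[.56,-.03,.08,0]); print(nm,s.x[:3].round(4),np.degrees(s.x[3]).round(2)); print(s.fun.round(2)); print(line(s.x).round(4).tolist())
# stand top corners
S=np.array([(142,42),(235,153),(100,240),(15,120)])/5+[205-.4,285-.4]
T=np.array([(155,45),(290,125),(205,257),(72,180)])/6.667+[110-.43,195-.43]
def sq(v):
    a=v[3]+np.radians([45,-45,-135,135]); return np.c_[v[0]+.0495*np.cos(a),v[1]+.0495*np.sin(a),v[2]+0*a]
best=min((least_squares(lambda v:np.r_[(proj(sq(v),"side")-S).ravel(),(proj(sq(v),"top")-T).ravel()],[.47,.28,.08,a]) for a in np.radians([-135,-45,45,135])),key=lambda s:s.cost)
print("stand",best.x[:3].round(4),np.degrees(best.x[3]).round(1),best.fun.round(1))
# handle silhouette
def box(v):
    a=v[2]; R=np.array([[np.cos(a),-np.sin(a)],[np.sin(a),np.cos(a)]]); q=np.array([[1,1],[1,-1],[-1,-1],[-1,1]])*.008@R.T+v[:2]
    return np.vstack([np.c_[q,q[:,0]*0+.085],np.c_[q,q[:,0]*0+.134]])
win={"side":(215,287,30,30),"top":(122,207,26,24)}
up={n:cv2.resize(im[n][y:y+h,x:x+w].astype(np.float32),None,fx=8,fy=8,interpolation=cv2.INTER_LINEAR) for n,(x,y,w,h) in win.items()}
def cost(v):
    t=0
    for n,(x,y,w,h) in win.items():
        m=np.zeros(up[n].shape,np.uint8); P=((proj(box(v),n)-[x,y]+.5)*8-.5)
        cv2.fillConvexPoly(m,cv2.convexHull(np.round(P).astype(np.int32)),1)
        ring=cv2.dilate(m,np.ones((17,17)))-m
        t+=np.minimum(up[n][m>0],90).mean()-np.minimum(up[n][ring>0],90).mean()
    return t
for seed in (1,2):
    e=differential_evolution(cost,[(.44,.49),(.26,.31),(0,np.pi/2)],seed=seed,maxiter=60); print("handle",e.x[:2].round(4),np.degrees(e.x[2]).round(1),e.fun)
for a in range(0,90,10): print(a,round(cost([*e.x[:2],np.radians(a)]),1),end="; ")
E
```

```text
side [[245.66, 214.65], [253.6, 203.99], [261.1, 193.78], [268.31, 184.21]]
top [[226.54, 188.3], [240.76, 189.26], [254.72, 190.19], [268.83, 191.15]]
centroid [ 0.56   -0.0374  0.0851] -2.21
[ 0.24  0.1   0.18  0.1   0.22  0.11  0.22 -0.09  0.01 -0.28 -0.14 -0.26
 -0.03 -0.22 -0.08 -0.21]
[[0.5624, 0.0255, 0.0851], [0.5608, -0.0164, 0.0851], [0.5592, -0.0584, 0.0851], [0.5576, -0.1004, 0.0851]]
eye [ 0.5599 -0.0379  0.0844] -2.48
[ 0.31  0.15  0.44  0.13  0.24 -0.04  0.11  0.02  0.13 -0.42 -0.2  -0.38
 -0.15 -0.34 -0.1  -0.1 ]
[[0.5627, 0.025, 0.0844], [0.5608, -0.0169, 0.0844], [0.559, -0.0589, 0.0844], [0.5572, -0.1009, 0.0844]]
stand [0.4701 0.2842 0.076 ] -86.1 [-11.5   1.2  -1.4 -10.1  12.6  -0.6  -0.   11.5  16.6   3.1  -3.7  14.8
 -15.1  -4.    5.  -16.2]
handle [0.4685 0.2865] 60.3 -79.28109741210938
handle [0.4683 0.2863] 60.2 -79.12645721435547
0 -75.2; 10 -73.5; 20 -71.2; 30 -66.6; 40 -72.4; 50 -77.6; 60 -79.2; 70 -77.6; 80 -76.9;
```

>>> move_arm(
  series=[
    [[0, 0, 0.785], [0, 0, 0], 0.6],
    [[0, 0, 0.785], [0, 0, 0], 0.6],
    [[0, 0, 0], [0.0807, 0.0302, 0], 0.6],
    [[0, 0, 0], [0.0807, 0.0302, 0], 0.6],
    [[0, 0, 0], [0.0807, 0.0302, 0], 0.6],
    [[0, 0, 0], [0.0807, 0.0302, 0], 0.6],
    [[0, 0, 0], [0.0807, 0.0302, 0], 0.6],
    [[0, 0, 0], [0.0807, 0.0302, 0], 0.6],
    [[0, 0, 0], [0.0807, 0.0302, 0], 0.6],
    [[0, 0, 0], [0.0807, 0.0302, 0], 0.6],
    [[0, 0, 0], [0.0807, 0.0302, 0], 0.6],
    [[0, 0, 0], [0, 0, 0], 0.6],
  ],
)

```text
time_s: 2.4
tcp_pos: [0.4711, 0.2835, 0.2226]
ee_rot: [[0.866, -0.5, 0.0], [-0.5, -0.866, -0.001], [0.0, 0.001, -1.0]]
wrist_force: [-0.2, 0.5, 0.5]
gripper_width: 0.603
gripper_force: 0.0
```

```bash
cat >> h.py <<'E'
from scipy.spatial.transform import Rotation as Ro
def go(s,p=None,R=None):
    "turn (in units of 0.1 rad) then shift (units of 0.5 m, in the turned axes) to a TCP pose"
    M=s["ee_rot"]; R=M if R is None else R; p=s["tcp_pos"] if p is None else p
    return (Ro.from_matrix(M.T@R).as_rotvec()/.1).round(3),(R.T@(np.array(p)-s["tcp_pos"])/.5).round(4)
E
python3 - <<'E'
from h import *
from station import r
s=r.sense(); print(s["time_s"],s["tcp_pos"],s["ee_rot"].round(4),s["gripper_width"],s["wrist_force"])
a=np.radians(240.3); R=np.array([[-np.sin(a)*-1*-1,np.cos(a),0],[0,0,0],[0,0,-1.]])
y=np.array([np.cos(a),np.sin(a),0]); z=np.array([0,0,-1.]); R=np.c_[np.cross(y,z),y,z]
print(go(s,[.4685,.2865,.16],R))
S=np.array([(142,42),(235,153),(100,240),(15,120)])/5+[205-.4,285-.4]
T=np.array([(290,125),(205,257),(72,180),(155,45)])/6.667+[110-.43,195-.43]
def sq(v):
    a=v[3]-np.radians([0,90,180,270]); return np.c_[v[0]+.0495*np.cos(a),v[1]+.0495*np.sin(a),v[2]+0*a]
b=least_squares(lambda v:np.r_[(proj(sq(v),"side")-S).ravel(),(proj(sq(v),"top")-T).ravel()],[.47,.28,.08,-1.57]); print("stand",b.x[:3],np.degrees(b.x[3])-45,b.fun.round(1))
E
```

```text
2.4 [0.47107779 0.28345455 0.22258087] [[ 8.661e-01 -4.999e-01  2.000e-04]
 [-4.999e-01 -8.661e-01 -7.000e-04]
 [ 5.000e-04  5.000e-04 -1.000e+00]] 0.6032278714033816 [-0.15108775  0.46818824  0.54613805]
(array([ 0.005, -0.005, -0.051]), array([-0.0075, -0.0027,  0.1252]))
stand [0.46880186 0.28510279 0.08057649] -117.64268469126118 [ 0.7 -0.4  0.3  0.4  0.2  0.3 -0.5  0.   0.2 -0.9  0.3  0.2 -0.4  0.
 -0.  -0.4]
```

>>> move_arm(
  series=[
    [[0, 0, 0], [-0.0066, -0.0014, 0.06], 0.6],
    [[0, 0, 0], [0, 0, 0.06], 0.6],
    [[0, 0, 0], [0, 0, 0.06], 0.6],
    [[0, 0, 0], [0, 0, 0.045], 0.6],
    [[0, 0, 0], [0, 0, 0.04], 0.6],
    [[0, 0, 0], [0, 0, 0], 0.6],
    [[0, 0, 0], [0, 0, 0], 0],
    [[0, 0, 0], [0, 0, 0], 0],
    [[0, 0, 0], [0, 0, 0], 0],
    [[0, 0, 0], [0, 0, 0], 0],
    [[0, 0, 0], [0, 0, 0], 0],
  ],
)

```text
time_s: 3.5
tcp_pos: [0.4665, 0.2893, 0.0907]
ee_rot: [[0.869, -0.495, 0.001], [-0.495, -0.869, 0.001], [0.0, -0.001, -1.0]]
wrist_force: [-1.1, -0.1, 0.3]
gripper_width: 0.235
gripper_force: 0.2
```

>>> move_arm(
  series=[
    [[0, 0, 0], [0, 0, 0], 0],
    [[0, 0, 0], [0, 0, 0], 0],
    [[0, 0, 0], [0, 0, 0], 0],
    [[0, 0, 0], [0, 0, 0], 0],
  ],
)

```text
time_s: 3.9
tcp_pos: [0.4664, 0.2891, 0.0904]
ee_rot: [[0.869, -0.495, 0.0], [-0.495, -0.869, -0.0], [0.0, 0.0, -1.0]]
wrist_force: [-2.3, -0.8, 5.3]
gripper_width: 0.181
gripper_force: 30.0
```

>>> move_arm(
  series=[
    [[0, 0, 0], [0, 0, -0.02], 0],
    [[0, 0, 0], [0, 0, -0.06], 0],
    [[0, 0, 0], [0, 0, -0.08], 0],
    [[0, 0, 0], [0, 0, -0.08], 0],
    [[0, 0, 0], [0, 0, -0.08], 0],
    [[0, 0, 0], [0, 0, 0], 0],
    [[0, 0, 0], [0, 0, 0], 0],
    [[0, 0, 0], [0, 0, 0], 0],
  ],
)

```text
time_s: 4.7
tcp_pos: [0.4656, 0.2886, 0.2486]
ee_rot: [[0.869, -0.495, -0.002], [-0.495, -0.869, -0.002], [-0.001, 0.003, -1.0]]
wrist_force: [0.3, 0.7, -1.2]
gripper_width: 0.181
gripper_force: 30.0
```

```bash
python3 - <<'E'
from h import *
from station import r
s=r.sense(); print(s["time_s"],s["tcp_pos"],s["gripper_width"],s["wrist_force"])
a=np.radians(-2.25); hx=np.array([np.cos(a),np.sin(a),0]); hy=np.array([-np.sin(a),np.cos(a),0])
z=.5736*hx-.8192*np.array([0,0,1.]); y=-hy; R=np.c_[np.cross(y,z),y,z]
b2=np.array([.5609,-.0166,.0848]) 
# pin tip offset in tool: x +3.5mm, z +.0804 ; staged 60 mm off the panel, over bore2
tip=b2-.06*z; tcp=tip-R@[.0035,0,.0804]
print(tcp,R.round(4).tolist()); t,sh=go(s,tcp,R); print(t,sh,"world delta",tcp-s["tcp_pos"])
# shift in current axes first
print("shift in current axes",(s["ee_rot"].T@(tcp-s["tcp_pos"])/.5).round(4))
E
```

```text
4.7 [0.46559965 0.28862401 0.24861835] 0.18098645604308944 [ 0.32329982  0.68717468 -1.21364361]
[ 0.47756366 -0.01332571  0.19780808] [[0.8186, -0.0393, 0.5732], [-0.0322, -0.9992, -0.0225], [0.5736, -0.0, -0.8192]]
[ 1.483  6.008 -4.631] [-0.0193  0.6025  0.1106] world delta [ 0.01196401 -0.30194972 -0.05081027]
shift in current axes [0.32   0.5125 0.1025]
```

>>> move_arm(
  series=[
    [[0, 0, 0], [0.0457, 0.0732, 0], 0],
    [[0, 0, 0], [0.0457, 0.0732, 0], 0],
    [[0, 0, 0], [0.0457, 0.0732, 0], 0],
    [[0, 0, 0], [0.0457, 0.0732, 0], 0],
    [[0, 0, 0], [0.0457, 0.0732, 0], 0],
    [[0, 0, 0], [0.0457, 0.0732, 0], 0],
    [[0, 0, 0], [0.0457, 0.0732, 0], 0],
    [[0.185, 0.751, -0.579], [0, 0, 0], 0],
    [[0.185, 0.751, -0.579], [0, 0, 0], 0],
    [[0.185, 0.751, -0.579], [0, 0, 0], 0],
    [[0.185, 0.751, -0.579], [0, 0, 0], 0],
  ],
)

```text
time_s: 5.8
tcp_pos: [0.4778, -0.013, 0.2484]
ee_rot: [[0.914, -0.273, 0.3], [-0.271, -0.961, -0.049], [0.302, -0.036, -0.953]]
wrist_force: [-0.4, -0.9, -1.3]
gripper_width: 0.181
gripper_force: 30.0
```

>>> move_arm(
  series=[
    [[0.185, 0.751, -0.579], [0, 0, 0], 0],
    [[0.185, 0.751, -0.579], [0, 0, 0], 0],
    [[0.185, 0.751, -0.579], [0, 0, 0], 0],
    [[0.185, 0.751, -0.579], [0, 0, 0], 0],
    [[0, 0, 0], [0, 0, 0], 0],
    [[0, 0, 0], [0, 0, 0], 0],
    [[0, 0, 0], [0, 0, 0], 0],
  ],
)

```text
time_s: 6.5
tcp_pos: [0.4805, -0.0132, 0.2514]
ee_rot: [[0.819, -0.047, 0.572], [-0.04, -0.999, -0.024], [0.572, -0.003, -0.82]]
wrist_force: [-0.3, -0.9, -0.6]
gripper_width: 0.186
gripper_force: 30.0
```

```bash
cat >> h.py <<'E'
_a=np.radians(-2.25); hx=np.array([np.cos(_a),np.sin(_a),0]); hy=np.array([-np.sin(_a),np.cos(_a),0])
zi=.5736*hx-.8192*np.array([0,0,1.]); RT=np.c_[np.cross(-hy,zi),-hy,zi]
def bore(i): return np.array([.56,-.0376,.0848])+hy*.042*(2.5-i)
E
python3 - <<'E'
from h import *
from station import r
import cv2
s=r.sense(); print(s["time_s"],s["tcp_pos"],s["ee_rot"].round(3).tolist(),s["wrist_force"])
P={}
for n in C:
    c=r.capture(n); cv2.imwrite(f"pics/{n}1.png",c["img"][:,:,::-1])
    P[n]=[(d["centre"],d["score"]) for d in r.pinpoint("pin_tip",n)]
    print(n,P[n],"pred",proj(s["tcp_pos"]+s["ee_rot"]@[.0035,0,.0804],n), [proj(s["tcp_pos"]+s["ee_rot"]@[.0035,0,q],n).round(1).tolist() for q in (0,.0064)])
print(go(s,None,RT))
S=cv2.imread("pics/side1.png");T=cv2.imread("pics/top1.png")
z=lambda im,x,y,w,h:cv2.resize(im[y:y+h,x:x+w],(400,400),interpolation=cv2.INTER_CUBIC)
cv2.imwrite("pics/crop2.png",np.hstack([z(S,220,150,80,80),z(T,200,160,80,80)]))
E
```

```text
6.5 [ 0.48049039 -0.01316725  0.25138633] [[0.819, -0.047, 0.572], [-0.04, -0.999, -0.024], [0.572, -0.003, -0.82]] [-0.28778347 -0.85199292 -0.57237035]
side [([267.6, 329.2], 0.64), ([264.6, 179.1], 0.55)] pred [265.3528329  180.76456411] [[283.8, 167.5], [282.2, 168.6]]
top [([237.7, 190.9], 0.53), ([150.4, 246.0], 0.45)] pred [238.8641539  194.47979657] [[236.8, 208.3], [236.9, 207.1]]
(array([ 0.014,  0.017, -0.079]), array([0., 0., 0.]))
```

View pics/crop2.png

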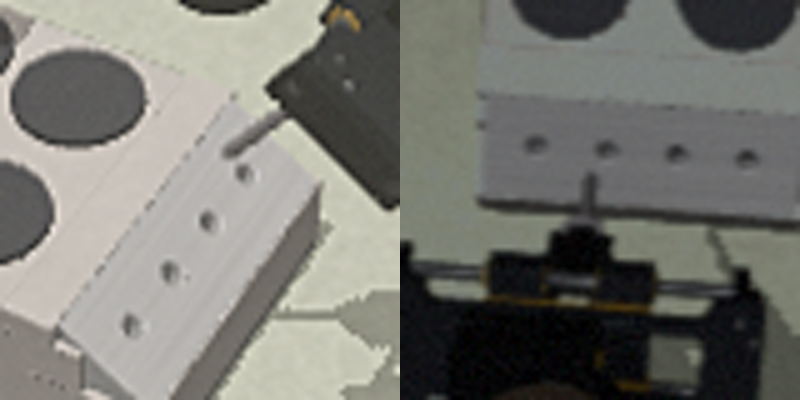

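The pin is held tip-down over the panel. The tip shows at side (265,181) and top (238,195), close to prediction. I'll bring it near bore2 and servo on the images.

```bash
python3 - <<'E'
from h import *
from station import r
s=r.sense()
p,f=tri((265.2,180.6),(237.9,195.2)); print(p,f.round(2), "in tool",s["ee_rot"].T@(p-s["tcp_pos"]))
off=np.array([.0035,.0,.0804])
for off in (off,s["ee_rot"].T@(p-s["tcp_pos"])):
    t,sh=go(s,bore(2)-.01*zi-RT@off,RT); print(t,sh)
E
```

```text
[ 0.52770033 -0.01249812  0.19094128] [ 0.31  0.08 -0.08 -0.35] in tool [ 0.00450117 -0.00235962  0.07657456]
[ 0.011  0.015 -0.06 ] [-0.0655  0.0011  0.1844]
[ 0.011  0.015 -0.06 ] [-0.0675  0.0059  0.1921]
```

>>> move_arm(
  series=[
    [[0.011, 0.015, -0.06], [0, 0, 0], 0],
    [[0, 0, 0], [-0.022, 0.0015, 0.05], 0],
    [[0, 0, 0], [-0.022, 0.001, 0.05], 0],
    [[0, 0, 0], [-0.0225, 0.001, 0.05], 0],
    [[0, 0, 0], [0, 0, 0.038], 0],
    [[0, 0, 0], [0, 0, 0], 0],
    [[0, 0, 0], [0, 0, 0], 0],
    [[0, 0, 0], [0, 0, 0], 0],
  ],
)

```text
time_s: 7.5
tcp_pos: [0.4766, -0.0065, 0.2015]
ee_rot: [[0.843, -0.056, 0.534], [-0.033, -0.998, -0.052], [0.536, 0.026, -0.844]]
wrist_force: [-0.5, 0.4, -1.1]
gripper_width: 0.18
gripper_force: 30.0
```

```bash
python3 - <<'E'
from h import *
from station import r
import cv2
s=r.sense(); print(s["time_s"],s["tcp_pos"],s["wrist_force"],s["joints"].round(1))
for n in C:
    c=r.capture(n); cv2.imwrite(f"pics/{n}2.png",c["img"][:,:,::-1])
    print(n,[(d["centre"],d["score"]) for d in r.pinpoint("pin_tip",n)],[proj(s["tcp_pos"]+s["ee_rot"]@[.004,-.0012,q],n).round(1).tolist() for q in (.0785,.0285)],"bores",proj(np.array([bore(i) for i in (1,2,3,4)]),n).round(1).tolist())
S=cv2.imread("pics/side2.png");T=cv2.imread("pics/top2.png")
z=lambda im,x,y,w,h:cv2.resize(im[y:y+h,x:x+w],(400,400),interpolation=cv2.INTER_CUBIC)
cv2.imwrite("pics/crop3.png",np.hstack([z(S,235,175,40,40),z(T,221,171,40,40)]))
E
```

```text
7.5 [ 0.47661229 -0.00651215  0.20145242] [-0.5040243   0.42448232 -1.08601329] [ 10.9  -5.5 -61.2  71.9  -9.2   7.1]
side [([268.8, 329.3], 0.56), ([266.3, 193.7], 0.51)] [[266.5, 197.2], [276.5, 189.8]] bores [[245.9, 214.8], [253.8, 204.1], [261.3, 193.9], [268.6, 184.2]]
top [([150.5, 246.4], 0.49), ([239.7, 199.0], 0.43), ([330.5, 234.8], 0.19)] [[237.3, 199.5], [235.5, 207.0]] bores [[226.6, 188.0], [240.7, 189.0], [254.7, 190.0], [268.8, 191.0]]
```

View pics/crop3.png

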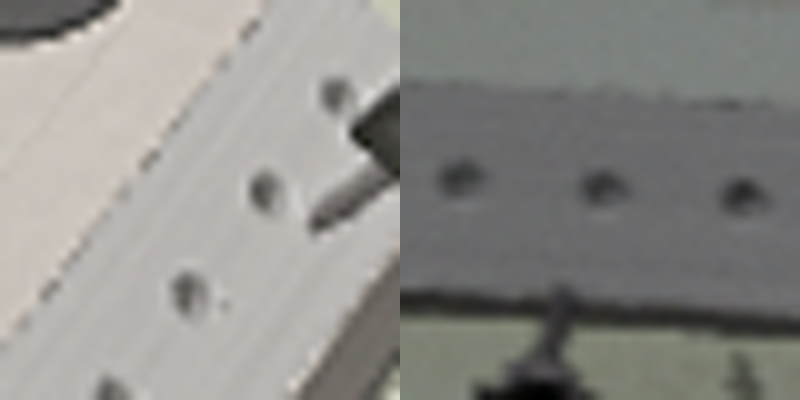

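The arm ran into limits (j3 −61.2°, j5 −9.2°), so the tip is about 20 mm short and tilted 32°. I'll back up and log joint states to identify the kinematics, so that I can plan reachability.

>>> move_arm(
  series=[
    [[0, 0, 0], [0.0536, 0.0026, -0.0844], 0],
    [[0, 0, 0], [0, 0, 0], 0],
    [[0, 0, 0], [0, 0, 0], 0],
  ],
)

```text
time_s: 8.0
tcp_pos: [0.4862, -0.0135, 0.2308]
ee_rot: [[0.828, -0.066, 0.557], [-0.031, -0.997, -0.072], [0.56, 0.042, -0.827]]
wrist_force: [-0.3, 0.1, -0.8]
gripper_width: 0.177
gripper_force: 30.0
```

```bash
cat > log.py <<'E'
from station import r
import json
s=r.sense(); open("log.txt","a").write(json.dumps([s["joints"].tolist(),s["tcp_pos"].tolist(),s["ee_rot"].tolist()])+"\n"); print(s["time_s"],s["joints"].round(2),s["tcp_pos"].round(4),s["ee_rot"][:,2].round(3))
E
python3 log.py
```

```text
8.0 [ 16.38  -7.14 -57.47  59.59 -15.18  15.63] [ 0.4862 -0.0135  0.2308] [ 0.557 -0.072 -0.827]
```

>>> move_arm(
  series=[
    [[0, 0, 0], [0.084, -0.0056, 0.053], 0],
    [[0, 0, 0], [0, 0, 0], 0],
    [[0, 0, 0], [0, 0, 0], 0],
  ],
)

```text
time_s: 8.3
tcp_pos: [0.5357, -0.0157, 0.2298]
ee_rot: [[0.831, -0.069, 0.553], [-0.033, -0.997, -0.075], [0.556, 0.044, -0.83]]
wrist_force: [-0.8, -0.5, -1.8]
gripper_width: 0.181
gripper_force: 30.0
```

```bash
python3 log.py
```

```text
8.3 [ 13.76  -1.54 -52.59  59.92 -13.64  17.25] [ 0.5357 -0.0157  0.2298] [ 0.553 -0.075 -0.83 ]
```

>>> move_arm(
  series=[
    [[0, 0, 0.8], [0, 0.05, 0], 0],
    [[0, 0.8, 0], [0, 0, 0], 0],
    [[0.8, 0, 0], [0, 0, 0], 0],
    [[0, 0, 0], [0, 0, 0], 0],
    [[0, 0, 0], [0, 0, 0], 0],
  ],
)

```text
time_s: 8.8
tcp_pos: [0.5332, -0.0405, 0.2479]
ee_rot: [[0.796, -0.109, 0.595], [-0.11, -0.993, -0.033], [0.595, -0.039, -0.803]]
wrist_force: [-0.3, -0.3, -0.5]
gripper_width: 0.183
gripper_force: 30.0
```

```bash
python3 log.py; cat log.txt
```

```text
8.8 [  9.96  -3.73 -52.48  55.5   -9.49  20.46] [ 0.5332 -0.0405  0.2479] [ 0.595 -0.033 -0.803]
[[16.384883585680022, -7.138014840509756, -57.46879527285324, 59.591290257438075, -15.180302024459484, 15.628334346055762], [0.4862357253548594, -0.013481184971564114, 0.2308255889912237], [[0.8279872784292631, -0.06569803952346219, 0.5568849381713205], [-0.030911425169238883, -0.9969503942928596, -0.07165469358889312], [0.5598942315770975, 0.0421150676371914, -0.8274930637320207]]]
[[13.756529919017213, -1.5418883690272336, -52.59191516053349, 59.922613325651945, -13.635546485001893, 17.254179222454603], [0.5356620924599012, -0.015676721225493, 0.2298156210850173], [[0.8305766460581047, -0.06860632050542123, 0.5526622909241931], [-0.03260475883068002, -0.9966710795174129, -0.07472408550921182], [0.5559490666639014, 0.04404465961160568, -0.8300486149830231]]]
[[9.961973765184952, -3.731493674863673, -52.47658120483419, 55.50162640396992, -9.488485233465422, 20.457071474772796], [0.5332387800621492, -0.04050704226740997, 0.24793408509230297], [[0.7963928478997456, -0.1085870410016003, 0.594951499149846], [-0.11045580799720134, -0.9933183121934814, -0.033440172559048326], [0.5946073883612766, -0.03908433429918307, -0.8030656688705924]]]
```

```bash
cat > kin.py <<'E'
import numpy as np, json
from scipy.spatial.transform import Rotation as Ro
from scipy.optimize import least_squares
lo=np.array([-179.83,-69.29,-61.27,-181.25,-171.15,-177.46]);hi=np.array([179.83,118.12,80.66,117.63,-9.14,177.46])
def fk(q,v):
    E=lambda a,d:Ro.from_euler(a,d,degrees=True).as_matrix()
    R=E('z',q[0]); p=R@[v[0],0,v[1]]
    R=R@E('y',q[1]); p=p+R@[v[2],0,v[3]]
    R=R@E('y',-q[2]); p=p+R@[v[4],0,v[5]]
    R=R@E('x',S4*q[3])@E('y',-q[4]); p=p+R@[v[6],0,0]
    R=R@E('x',S6*q[5]); return p,R
S4=S6=1
D=[([84.1447,22.0917,.378,-.0308,-68.4119,-14.8192],[.22039,.58418,.22143],[[.93553,-.35324,-.00072],[-.35324,-.93553,-.00213],[.00008,.00225,-1]])]
D+=[([10.9,-5.5,-61.2,71.9,-9.2,7.1],[.4766,-.0065,.2015],[[.843,-.056,.534],[-.033,-.998,-.052],[.536,.026,-.844]])]
D+=[json.loads(l) for l in open("log.txt")]
best=None
for S4 in(1,-1):
    f=lambda v:np.concatenate([(fk(d[0],v)[0]-d[1])*100 for d in D]+[(fk(d[0],v)[1][:,0]-np.array(d[2])[:,2])*5 for d in D])
    s=least_squares(f,[.05,.3,0,.3,.3,0,.2])
    if best is None or s.cost<best[0]: best=(s.cost,S4,s.x,s.fun)
S4,V=best[1],best[2]
# tool roll: tool R = Rfk(S6) @ K, K constant
for S6 in(1,-1):
    K=[fk(d[0],V)[1].T@np.array(d[2]) for d in D]; e=max(np.abs(k-K[0]).max() for k in K)
    if e<.1: break
K=Ro.from_matrix(K).mean().as_matrix()
def FK(q): p,R=fk(q,V); return p,R@K
def ik(p,R,q0s=None,n=12):
    out=[];rng=np.random.default_rng(0)
    for i in range(n):
        q0=np.clip(q0s if (i==0 and q0s is not None) else rng.uniform([-40,-20,-60,-170,-120,-170],[80,80,40,110,-10,170]),lo+.5,hi-.5)
        def g(q): a,B=FK(q); return np.r_[(a-p)*100,(B-R).ravel()*10]
        s=least_squares(g,q0,bounds=(lo,hi),x_scale=30)
        out.append((s.cost,s.x))
    return sorted(out,key=lambda o:o[0])
E
python3 - <<'E'
from kin import *
import kin
print(best[:3],best[3].round(2),S4,S6,e,K.round(3))
E
```

```text
(np.float64(144.19298125201317), -1, array([ 0.21820067,  0.21429265, -0.15876155,  0.80960425,  0.25517766,
       -0.03219318,  0.67952049])) [-15.96   1.2   -0.11  -1.53  -0.98   0.14  -1.36  -0.75  -1.22   0.8
   0.61   0.68   1.99   4.39   0.51  -0.     0.     0.     0.     0.
   0.     0.    -0.     0.    -0.    -0.     0.     0.    -0.     0.  ] -1 -1 0.0008598213394563402 [[ 0. -0.  1.]
 [-1. -0.  0.]
 [ 0. -1. -0.]]
```

```bash
sed -i 's/R@\[v\[0\],0,v\[1\]\]/R@[v[0],v[7],v[1]]/; s/\[.05,.3,0,.3,.3,0,.2\]/[.05,.3,0,.3,.3,0,.2,-.16]/' kin.py
python3 - <<'E'
from kin import *
import kin
print(best[0],V.round(4),best[3][:15].round(2),S4,S6,e)
from h import *
for lab,off in(("straight",np.array([.0039,-.001,.0785])),):
  for i in (1,2,3,4):
    for d in (-.06,-.03,-.005,.045):
        p=bore(i)+d*zi-RT@off
        o=ik(p,RT,D[-1][0],8); print(i,d,[(round(c,4),q.round(1).tolist()) for c,q in o[:2]])
E
```

```text
18.4362549764372 [-0.0391 -0.1502  0.2487  0.412   0.1938  0.2172  0.0441 -0.1299] [-2.93  0.6   0.25  2.09 -3.68  0.72  0.41  1.19  1.15 -0.53  0.25 -1.24
 -1.84 -0.7  -0.88] -1 -1 0.0008598213394563402
1 -0.06 [(np.float64(2.6559), [19.5, -5.6, -61.3, 70.9, -12.3, 0.8]), (np.float64(2.6559), [19.5, -5.6, -61.3, 70.9, -12.3, 0.8])]
1 -0.03 [(np.float64(2.8171), [18.7, -2.8, -61.3, 84.0, -11.2, -11.9]), (np.float64(2.8171), [18.7, -2.8, -61.3, 84.0, -11.2, -11.9])]
1 -0.005 [(np.float64(2.7069), [18.1, -0.4, -61.3, 96.9, -11.0, -24.4]), (np.float64(2.7069), [18.1, -0.4, -61.3, 96.9, -11.0, -24.4])]
1 0.045 [(np.float64(1.9268), [17.1, 4.2, -61.3, 117.6, -12.4, -44.8]), (np.float64(1.9268), [17.1, 4.2, -61.3, 117.6, -12.4, -44.8])]
2 -0.06 [(np.float64(3.0808), [14.2, -5.8, -61.3, 67.9, -9.4, 8.3]), (np.float64(3.0808), [14.2, -5.8, -61.3, 67.9, -9.4, 8.3])]
2 -0.03 [(np.float64(3.2702), [13.7, -2.9, -61.3, 84.9, -9.1, -8.5]), (np.float64(3.2702), [13.7, -2.9, -61.3, 84.9, -9.1, -8.5])]
2 -0.005 [(np.float64(3.154), [13.2, -0.6, -61.3, 101.8, -9.1, -25.2]), (np.float64(3.154), [13.2, 
[... 521 characters left out ...]
[8.5, -0.4, -61.3, 112.7, -9.1, -32.1])]
3 0.045 [(np.float64(2.5911), [8.1, 4.0, -61.3, 117.6, -9.1, -37.1]), (np.float64(2.5911), [8.1, 4.0, -61.3, 117.6, -9.1, -37.1])]
4 -0.06 [(np.float64(2.8586), [4.4, -5.5, -61.3, 64.6, -9.1, 19.8]), (np.float64(2.8586), [4.4, -5.5, -61.3, 64.5, -9.1, 19.8])]
4 -0.03 [(np.float64(3.1445), [4.1, -2.5, -61.3, 105.1, -9.1, -20.6]), (np.float64(3.1445), [4.1, -2.5, -61.3, 105.1, -9.1, -20.6])]
4 -0.005 [(np.float64(2.8048), [3.9, -0.2, -61.3, 117.6, -9.1, -33.1]), (np.float64(2.8048), [3.9, -0.2, -61.3, 117.6, -9.1, -33.1])]
4 0.045 [(np.float64(1.4555), [2.7, 4.5, -61.3, -181.2, -9.1, -92.9]), (np.float64(1.4555), [2.7, 4.5, -61.3, -181.2, -9.1, -92.9])]
```

Position residuals remain, so there are unmodelled offsets, but the orientation model is exact. A straight grip cannot reach 35° here without j5 passing −9°. Plan: put the pin back in the stand with its flats radial, regrasp with the tool leaning back about 28°, then probe with a nearly vertical tool. I'll log joint states on the way.

```bash
python3 - <<'E'
from h import *
from station import r
s=r.sense()
a=np.radians(-58.7); y=np.array([np.cos(a),np.sin(a),0]); z=np.array([0,0,-1.]); R=np.c_[np.cross(y,z),y,z]
hole=np.array([.4688,.2851,.25]); p=hole-R@[.0038,-.0005,0]
print("R",R.round(3).tolist(),p)
z0=np.array([0,0,-1.]);yy=-hy; R0=np.c_[np.cross(yy,z0),yy,z0]
print(go(s,[.50,-.0405,.27],R0)); s2=dict(tcp_pos=np.array([.50,-.0405,.27]),ee_rot=R0); t,_=go(s2,None,R); print(t,(R0.T@(p-[.5,-.0405,.27])/.5).round(4))
E
```

```text
R [[0.854, 0.52, 0.0], [0.52, -0.854, 0.0], [0.0, 0.0, -1.0]] [0.46581282 0.2826986  0.25      ]
(array([-0.156, -6.384, -0.797]), array([-0.0664,  0.0026, -0.0441]))
[ 0.     0.    -5.856] [-0.0937 -0.6432  0.04  ]
```

>>> move_arm(
  series=[
    [[-0.02, -0.912, -0.114], [0, 0, 0], 0],
    [[-0.02, -0.912, -0.114], [0, 0, 0], 0],
    [[-0.02, -0.912, -0.114], [0, 0, 0], 0],
    [[-0.02, -0.912, -0.114], [0, 0, 0], 0],
    [[-0.02, -0.912, -0.114], [0, 0, 0], 0],
    [[-0.02, -0.912, -0.114], [0, 0, 0], 0],
    [[-0.02, -0.912, -0.114], [0, 0, 0], 0],
    [[0, 0, 0], [-0.066, 0, -0.044], 0],
    [[0, 0, 0], [0, 0, 0], 0],
    [[0, 0, 0], [0, 0, 0], 0],
  ],
)

```text
time_s: 9.8
tcp_pos: [0.5069, -0.0528, 0.2748]
ee_rot: [[0.992, -0.07, 0.101], [-0.068, -0.997, -0.027], [0.102, 0.02, -0.995]]
wrist_force: [-0.0, -0.5, -0.3]
gripper_width: 0.181
gripper_force: 30.0
```

```bash
python3 log.py
```

```text
9.8 [ 14.15   5.47 -15.62   3.25 -63.71  70.57] [ 0.5069 -0.0528  0.2748] [ 0.101 -0.027 -0.995]
```

>>> move_arm(
  series=[
    [[0, 0, -0.7], [-0.012, -0.08, 0.005], 0],
    [[0, 0, -0.8], [0.045, -0.07, 0.005], 0],
    [[0, 0, -0.8], [0.045, -0.07, 0.005], 0],
    [[0, 0, -0.8], [0.045, -0.07, 0.005], 0],
    [[0, 0, 0], [0, 0, 0], 0],
    [[0, 0, 0], [0, 0, 0], 0],
  ],
)

```text
time_s: 10.4
tcp_pos: [0.5631, 0.098, 0.2658]
ee_rot: [[0.966, 0.237, 0.099], [0.241, -0.97, -0.027], [0.09, 0.05, -0.995]]
wrist_force: [0.1, -1.0, -0.2]
gripper_width: 0.181
gripper_force: 30.0
```

```bash
python3 log.py; cat > fit2.py <<'E'
from kin import *
import kin
E=lambda a,d:Ro.from_euler(a,d,degrees=True).as_matrix()
def fk2(q,v):
    R=E('z',q[0]); p=R@[v[0],v[1],v[2]]
    R=R@E('y',q[1]); p=p+R@[v[3],0,v[4]]
    R=R@E('y',-q[2]); p=p+R@[v[5],0,v[6]]
    R=R@E('x',kin.S4*q[3]); p=p+R@[0,v[7],v[8]]
    R=R@E('y',-q[4]); p=p+R@[v[9],0,0]
    return p
f=lambda v:np.concatenate([(fk2(d[0],v)-d[1])*1000 for d in D])
g=lambda v:np.r_[f(v),np.asarray(v)*1.0]
s=least_squares(g,[.05,-.1,.3,0,.3,.3,0,0,0,.2]); print(s.x.round(3),f(s.x).round(1))
E
python3 fit2.py; python3 - <<'E'
from h import *
from station import r
s=r.sense()
a=np.radians(-58.7); y=np.array([np.cos(a),np.sin(a),0]); z=np.array([0,0,-1.]); R=np.c_[np.cross(y,z),y,z]
p=np.array([.4658,.2827,.25]); t,_=go(s,None,R); print(t,(s["ee_rot"].T@(p-s["tcp_pos"])/.5).round(4))
E
```

```text
10.4 [ 28.32  12.45  -8.85   4.49 -64.47  73.74] [0.5631 0.098  0.2658] [ 0.099 -0.027 -0.995]
[ 0.523  0.077 -0.497  0.144  0.49  -0.382  0.2   -0.247  0.13   0.125] [ 11.1   3.1   4.9   7.2  -7.   16.4  -2.3  17.8   0.6  -0.6   8.5  -7.4
  -6.8 -22.8 -13.5   2.1   4.8  10.5 -10.7   5.6 -11.4]
[ 0.631 -0.819 -3.043] [-0.1021 -0.4062  0.0023]
```

```bash
cat > fit3.py <<'E'
from kin import *
import kin
E=lambda a,d:Ro.from_euler(a,d,degrees=True).as_matrix()
def fk3(q,v,R6=True):
    R=E('z',q[0]); p=R@[v[0],v[1],v[2]]+np.array([v[10],v[11],0])
    R=R@E('y',q[1]); p=p+R@[v[3],0,v[4]]
    R=R@E('y',-q[2]); p=p+R@[v[5],0,v[6]]
    R=R@E('x',kin.S4*q[3]); p=p+R@[0,v[7],v[8]]
    R=R@E('y',-q[4]); p=p+R@[v[9],0,0]
    R=R@E('x',kin.S6*q[5]); p=p+R@[0,v[12],v[13]]
    return p
f=lambda v:np.concatenate([(fk3(d[0],v)-d[1])*1000 for d in D])
base=[0,1,2,3,4,5,6,9]
for extra in ([],[10,11],[12,13],[7],[8],[7,8]):
    ix=base+extra
    def full(u): v=np.zeros(14); v[ix]=u; return v
    u0=full([0]*len(ix)); u0[:]=[.05,-.15,.3,0,.3,.3,0,0,0,.2,0,0,0,0]
    s=least_squares(lambda u:np.r_[f(full(u)),2*u],u0[ix]); print(extra,s.x.round(3),np.abs(f(full(s.x))).max().round(1))
E
python3 fit3.py; python3 -c "
from kin import *
import kin
for d in D:
    R=np.array(d[2]); print(np.round(d[0],1),np.round(d[1],3),'fkR-err',np.abs(FK(d[0])[1]-R).max().round(4))"
```

```text
[] [ 0.169 -0.174 -0.087  0.061  0.528  0.147  0.123  0.216] 42.4
[10, 11] [ 0.194 -0.137 -0.255  0.022  0.676  0.118  0.146  0.232  0.025 -0.035] 42.3
[12, 13] [ 0.237 -0.161 -0.324  0.061  0.582  0.039  0.201  0.142 -0.012 -0.02 ] 26.2
[7] [ 0.271 -0.114 -0.303  0.102  0.48  -0.019  0.211  0.084 -0.063] 22.5
[8] [ 0.179 -0.178 -0.182  0.078  0.495  0.12   0.182  0.123 -0.028] 31.8
[7, 8] [ 0.522  0.076 -0.496  0.144  0.49  -0.381  0.2    0.125 -0.247  0.13 ] 22.8
[ 84.1  22.1   0.4  -0.  -68.4 -14.8] [0.22  0.584 0.221] fkR-err 1.1644
[ 10.9  -5.5 -61.2  71.9  -9.2   7.1] [ 0.477 -0.006  0.202] fkR-err 0.8993
[ 16.4  -7.1 -57.5  59.6 -15.2  15.6] [ 0.486 -0.013  0.231] fkR-err 0.6433
[ 13.8  -1.5 -52.6  59.9 -13.6  17.3] [ 0.536 -0.016  0.23 ] fkR-err 0.6636
[ 10.   -3.7 -52.5  55.5  -9.5  20.5] [ 0.533 -0.041  0.248] fkR-err 0.5506
[ 14.2   5.5 -15.6   3.3 -63.7  70.6] [ 0.507 -0.053  0.275] fkR-err 0.9797
[ 28.3  12.4  -8.9   4.5 -64.5  73.7] [0.563 0.098 0.266] fkR-err 0.9012
```

```bash
sed -i 's/^for S4 in(1,-1):/for S4 in(-1,):/' kin.py; python3 fit3.py; python3 -c "
from kin import *
for d in D: print('fkR-err',np.abs(FK(d[0])[1]-np.array(d[2])).max().round(4))"
```

```text
[] [ 0.26  -0.152 -0.386  0.105  0.443  0.001  0.225 -0.03 ] 45.0
[10, 11] [ 0.252 -0.107 -0.577  0.045  0.654 -0.021  0.245  0.025  0.057 -0.02 ] 39.6
[12, 13] [ 0.247 -0.139 -0.47   0.066  0.537  0.006  0.246  0.007 -0.024  0.   ] 42.5
[7] [ 0.    -0.     0.16   0.     0.565  0.421  0.     0.306 -0.16 ] 0.2
[8] [ 0.222 -0.164 -0.043  0.043  0.562  0.098  0.012  0.307  0.102] 18.5
[7, 8] [ 0.002 -0.002  0.159  0.001  0.565  0.419  0.     0.307 -0.158  0.001] 0.1
fkR-err 0.0001
fkR-err 0.0006
fkR-err 0.0001
fkR-err 0.0001
fkR-err 0.0001
fkR-err 0.0001
fkR-err 0.0001
```

The kinematics now fit to 0.2 mm: shoulder at 0.16, links 0.565 and 0.421, wrist offset −0.16, tool 0.306. Now I check reachability against the in-hand tilt.

```bash
cat > ik.py <<'E'
from h import *
lo=np.array([-179.83,-69.29,-61.27,-181.25,-171.15,-177.46]);hi=np.array([179.83,118.12,80.66,117.63,-9.14,177.46])
KK=np.array([[0,0,1.],[-1,0,0],[0,-1,0]])
E=lambda a,d:Ro.from_euler(a,d,degrees=True).as_matrix()
def FK(q):
    R=E('z',q[0]); p=np.array([0,0,.16]); R=R@E('y',q[1]); p=p+R@[0,0,.565]
    R=R@E('y',-q[2]); p=p+R@[.421,0,0]; R=R@E('x',-q[3]); p=p+R@[0,-.16,0]
    R=R@E('y',-q[4]); p=p+R@[.306,0,0]; return p,R@E('x',-q[5])@KK
def ik(p,R,q0):
    g=lambda q:(lambda a:np.r_[(a[0]-p)*100,(a[1]-R).ravel()*10])(FK(q))
    s=least_squares(g,np.clip(q0,lo+.1,hi-.1),bounds=(lo,hi),x_scale=30); return s.cost,s.x
def tilt(R,t): return R@E('y',t)   # turn about tool y
E
python3 - <<'E'
from ik import *
print(np.abs(FK([84.1447,22.0917,.378,-.0308,-68.4119,-14.8192])[1]-np.array([[.93553,-.35324,-.00072],[-.35324,-.93553,-.00213],[.00008,.00225,-1]])).max())
rd=np.array([np.cos(.5464),np.sin(.5464),0]); y=np.array([rd[1],-rd[0],0]);Rs=np.c_[rd,y,[0,0,-1.]]; 
G=.101
for t in (20,25,30,35):
    # tool x axis at bores points up-slope/forward; sign such that tool z moves towards vertical
    for sg in (1,-1):
        Rb=tilt(RT,sg*t); 
        if abs(np.degrees(np.arccos(-Rb[2,2]))-(35-t))>.5: continue
        print("t",t,"sg",sg)
        for i in (1,4):
            for d in (-.06,.045):
                P=bore(i)+d*zi-G*zi; c=min((ik(P+.019*Rb[:,2],Rb,q0) for q0 in ([14,5,-16,3,-64,70],[14,5,-16,60,-30,20],[0,5,-16,0,-64,-90])),key=lambda o:o[0]); print(" bore",i,d,c[0].round(5),c[1].round(1))
        R2=tilt(Rs,sg*t); P=np.array([.4688,.2851,.01+G])
        for h in (0,.1):
            c=min((ik(P+.019*R2[:,2]+[0,0,h],R2,q0) for q0 in ([45,12,-9,4,-64,73],[45,30,-9,0,-100,73],[45,30,-9,0,-100,-90])),key=lambda o:o[0]); print(" stand",h,c[0].round(5),c[1].round(1),R2[:,2].round(2))
E
```

```text
3.95233874600498e-06
t 20 sg -1
 bore 1 -0.06 0.0 [ 27.8   1.2 -36.4  11.6 -40.   51.8]
 bore 1 0.045 0.0 [ 23.5  13.6 -37.3  14.7 -26.3  51.8]
 bore 4 -0.06 0.0 [  9.8   1.7 -33.3   4.8 -40.4  74.7]
 bore 4 0.045 0.0 [  8.1  14.1 -33.5   5.7 -27.7  74.9]
 stand 0 0.0 [ 45.6  31.6  -4.7  -5.1 -73.2  78. ] [-0.29 -0.18 -0.94]
 stand 0.1 0.0 [ 45.6  26.2   1.7  -4.9 -85.   77. ] [-0.29 -0.18 -0.94]
t 25 sg -1
 bore 1 -0.06 0.0 [ 26.4   3.4 -31.3   6.6 -46.7  57.2]
 bore 1 0.045 0.0 [ 22.6  15.4 -31.1   7.4 -34.6  59.3]
 bore 4 -0.06 0.0 [  9.1   3.9 -29.3   2.7 -47.   76.9]
 bore 4 0.045 0.0 [  7.7  15.8 -29.    3.  -35.5  77.8]
 stand 0 0.0 [ 45.   34.1  -1.2  -5.9 -79.1  78.6] [-0.36 -0.22 -0.91]
 stand 0.1 0.0 [ 45.1  28.8   5.   -5.8 -90.6  77.4] [-0.36 -0.22 -0.91]
t 30 sg -1
 bore 1 -0.06 0.0 [ 24.8   5.8 -26.7   2.8 -53.1  61.3]
 bore 1 0.045 0.0 [ 21.5  17.3 -26.    3.  -42.1  64.1]
 bore 4 -0.06 0.0 [  8.5   6.3 -25.5   1.2 -53.3  78.6]
 bore 4 0.045 0.0 [  7.2  17.7 -24.8   1.2 -42.6  79.7]
 stand 0 0.0 [ 44.6  36.6   2.1  -6.6 -84.9  79.1] [-0.43 -0.26 -0.87]
 stand 0.1 0.0 [ 44.6  31.4   8.2  -6.6 -96.1  77.7] [-0.43 -0.26 -0.87]
t 35 sg -1
 bore 1 -0.06 0.0 [ 23.4   8.3 -22.5  -0.  -59.2  64.4]
 bore 1 0.045 0.0 [ 20.4  19.4 -21.4  -0.  -49.2  67.3]
 bore 4 -0.06 0.0 [  7.9   8.7 -22.   -0.  -59.3  79.8]
 bore 4 0.045 0.0 [  6.7  19.7 -20.9  -0.  -49.4  81. ]
 stand 0 0.0 [ 44.2  39.2   5.3  -7.3 -90.4  79.4] [-0.49 -0.3  -0.82]
 stand 0.1 0.0 [  44.2   33.9   11.1   -7.5 -101.4   77.9] [-0.49 -0.3  -0.82]<stdin>:9: RuntimeWarning: invalid value encountered in arccos
```

>>> move_arm(
  series=[
    [[0, 0, 0], [-0.0204, -0.0812, 0], 0],
    [[0, 0, 0], [-0.0204, -0.0812, 0], 0],
    [[0, 0, 0], [-0.0204, -0.0812, 0], 0],
    [[0, 0, 0], [-0.0204, -0.0812, 0], 0],
    [[0, 0, 0], [-0.0204, -0.0812, 0], 0],
    [[0.158, -0.205, -0.761], [0, 0, 0], 0],
    [[0.158, -0.205, -0.761], [0, 0, 0], 0],
    [[0.158, -0.205, -0.761], [0, 0, 0], 0],
    [[0.158, -0.205, -0.761], [0, 0, 0], 0],
    [[0, 0, 0], [0, 0, 0], 0],
    [[0, 0, 0], [0, 0, 0], 0],
    [[0, 0, 0], [0, 0, 0], 0],
  ],
)

```text
time_s: 11.6
tcp_pos: [0.4659, 0.2815, 0.252]
ee_rot: [[0.856, 0.518, 0.001], [0.518, -0.856, 0.001], [0.002, -0.0, -1.0]]
wrist_force: [-0.4, 0.3, -0.5]
gripper_width: 0.18
gripper_force: 30.0
```

```bash
python3 - <<'E'
from h import *
from station import r
import cv2
s=r.sense(); print(s["time_s"],s["tcp_pos"],s["gripper_width"])
a=np.radians(-58.7); y=np.array([np.cos(a),np.sin(a),0]); z=np.array([0,0,-1.]); R=np.c_[np.cross(y,z),y,z]
print(go(s,[.4658,.2827,.25],R))
for n in C:
    c=r.capture(n); cv2.imwrite(f"pics/{n}3.png",c["img"][:,:,::-1])
    print(n,[(np.round(d["centre"],1).tolist(),round(d["score"],2)) for d in r.pinpoint("pin_tip",n)],[proj(s["tcp_pos"]+s["ee_rot"]@[.0038,-.0005,q],n).round(1).tolist() for q in (.0795,.0095)],"hole",proj([.4688,.2851,.08],n))
S=cv2.imread("pics/side3.png");T=cv2.imread("pics/top3.png")
z=lambda im,x,y,w,h:cv2.resize(im[y:y+h,x:x+w],(400,400),interpolation=cv2.INTER_CUBIC)
cv2.imwrite("pics/crop4.png",np.hstack([z(S,200,240,80,80),z(T,105,190,60,60)]))
E
```

```text
11.6 [0.4659141  0.28154402 0.25199587] 0.18033707017549444
(array([-0.002, -0.016, -0.023]), array([ 0.001 , -0.0021,  0.004 ]))
side [([266.3, 332.1], 0.55)] [[227.8, 290.0], [226.4, 271.0]] hole [229.37593548 312.2755349 ]
top [([149.2, 247.0], 0.63), ([342.5, 158.2], 0.38)] [[129.1, 213.7], [122.3, 210.9]] hole [136.71798986 217.03752157]
```

View pics/crop4.png

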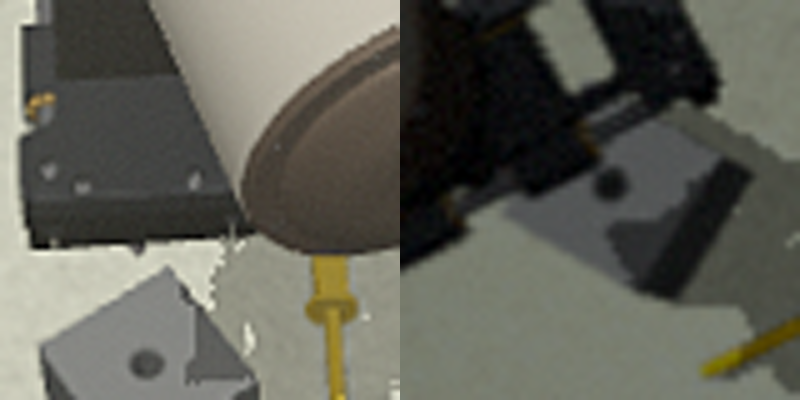

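>>> move_arm(
  series=[
    [[0, 0, 0], [0.001, -0.0032, 0.05], 0],
    [[0, 0, 0], [0, 0, 0.05], 0],
    [[0, 0, 0], [0, 0, 0.05], 0],
    [[0, 0, 0], [0, 0, 0.02], 0],
    [[0, 0, 0], [0, 0, 0.02], 0],
    [[0, 0, 0], [0, 0, 0.01], 0],
    [[0, 0, 0], [0, 0, 0.01], 0],
    [[0, 0, 0], [0, 0, 0], 0],
  ],
)

```text
time_s: 12.6
tcp_pos: [0.4658, 0.2841, 0.1468]
ee_rot: [[0.855, 0.519, 0.001], [0.519, -0.855, 0.001], [0.001, -0.001, -1.0]]
wrist_force: [-0.0, 0.6, -0.4]
gripper_width: 0.183
gripper_force: 30.0
```

>>> move_arm(
  series=[
    [[0, 0, 0], [0, 0, 0.02], 0],
    [[0, 0, 0], [0, 0, 0.025], 0],
    [[0, 0, 0], [0, 0, 0.025], 0],
    [[0, 0, 0], [0, 0, 0.025], 0],
    [[0, 0, 0], [0, 0, 0.008], 0],
    [[0, 0, 0], [0, 0, 0], 0],
    [[0, 0, 0], [0, 0, 0], 0],
  ],
)

```text
time_s: 13.3
tcp_pos: [0.4661, 0.2843, 0.0955]
ee_rot: [[0.855, 0.519, 0.001], [0.519, -0.855, 0.001], [0.002, -0.001, -1.0]]
wrist_force: [0.5, 0.6, -1.0]
gripper_width: 0.183
gripper_force: 30.0
```

>>> move_arm(
  series=[
    [[0, 0, 0], [0, 0, 0.005], 0],
    [[0, 0, 0], [0, 0, 0.004], 0],
    [[0, 0, 0], [0, 0, 0], 0],
  ],
)

```text
time_s: 13.6
tcp_pos: [0.4657, 0.284, 0.0908]
ee_rot: [[0.855, 0.519, 0.001], [0.519, -0.855, 0.001], [0.001, -0.001, -1.0]]
wrist_force: [-0.2, -0.4, -1.0]
gripper_width: 0.183
gripper_force: 30.0
```

>>> move_arm(
  series=[
    [[0, 0, 0], [0, 0, 0], 0.5],
    [[0, 0, 0], [0, 0, 0], 0.5],
    [[0, 0, 0], [0, 0, 0], 0.5],
    [[0, 0, 0], [0, 0, 0], 0.5],
    [[0, 0, 0], [0, 0, -0.01], 0.5],
    [[0, -0.873, 0], [0, 0, 0], 0.5],
    [[0, -0.873, 0], [0, 0, 0], 0.5],
    [[0, -0.873, 0], [0, 0, 0], 0.5],
    [[0, -0.873, 0], [0, 0, 0], 0.5],
    [[0, 0, 0], [0, 0, 0], 0.5],
    [[0, 0, 0], [0, 0, 0], 0.5],
  ],
)

```text
time_s: 14.7
tcp_pos: [0.4658, 0.284, 0.0954]
ee_rot: [[0.804, 0.519, -0.291], [0.488, -0.855, -0.176], [-0.341, -0.001, -0.94]]
wrist_force: [-0.3, 0.2, 0.3]
gripper_width: 0.503
gripper_force: 0.0
```

```bash
python3 - <<'E'
from ik import *
from station import r
s=r.sense(); print(s["time_s"],s["tcp_pos"],s["ee_rot"].round(3).tolist(),s["wrist_force"],s["gripper_width"])
a=np.radians(-58.7); y=np.array([np.cos(a),np.sin(a),0]); z=np.array([0,0,-1.]); R=tilt(np.c_[np.cross(y,z),y,z],-20)
print(go(s,np.array([.469,.286,.111])+.019*R[:,2],R))
E
```

```text
14.7 [0.46582568 0.28401745 0.09544769] [[0.804, 0.519, -0.291], [0.488, -0.855, -0.176], [-0.341, -0.001, -0.94]] [-0.3425065   0.19285525  0.31920002] 0.5030337114418268
(array([-0.008, -0.014, -0.006]), array([-0.0036, -0.0001,  0.0062]))
```

>>> move_arm(
  series=[
    [[0, 0, 0], [-0.0036, 0, 0.005], 0.5],
    [[0, 0, 0], [0, 0, 0], 0],
    [[0, 0, 0], [0, 0, 0], 0],
    [[0, 0, 0], [0, 0, 0], 0],
    [[0, 0, 0], [0, 0, 0], 0],
    [[0, 0, 0], [0, 0, 0], 0],
    [[0, 0, 0], [0, 0, 0], 0],
    [[0, 0, 0], [0, 0, 0], 0],
    [[0, 0, 0], [0, 0, 0], 0],
  ],
)

```text
time_s: 15.6
tcp_pos: [0.4636, 0.2828, 0.0943]
ee_rot: [[0.803, 0.519, -0.292], [0.488, -0.855, -0.177], [-0.341, -0.001, -0.94]]
wrist_force: [-0.6, 0.3, 3.2]
gripper_width: 0.181
gripper_force: 30.0
```

```bash
python3 - <<'E'
from ik import *
from station import r
s=r.sense(); print(s["time_s"],s["tcp_pos"],s["gripper_width"],s["gripper_force"],s["wrist_force"])
# planned pose over bore 2, 50 mm off
M=s["ee_rot"]; pin=M@E('y',20)[:,2]; print("pin dir",pin)
off=M.T@(np.array([.469,.286,.0103])-s["tcp_pos"]); off[1]=0; print("tip off",off)
Rb=tilt(RT,-20); q=s["joints"]
up=dict(tcp_pos=s["tcp_pos"]+[0,0,.15],ee_rot=M); tgt=bore(2)-.05*zi-Rb@off
print("tgt",tgt,"shift in cur axes",(M.T@(tgt-up["tcp_pos"])/.5).round(4),"turn",go(up,None,Rb)[0])
for a in np.linspace(0,1,5): c,q=ik(up["tcp_pos"]+a*(tgt-up["tcp_pos"]),M,q); print(round(c,5),q.round(1))
print(ik(tgt,Rb,q)[1].round(1))
E
```

```text
15.6 [0.46360635 0.28278369 0.09432104] 0.18054801037520118 29.99976536259055 [-0.57087403  0.29985325  3.22737038]
pin dir [ 5.69358782e-04  1.04367880e-03 -9.99999293e-01]
tip off [0.03455876 0.         0.07684174]
tgt [ 0.47893606 -0.01339879  0.19104284] shift in cur axes [-0.2282  0.5222  0.1958] turn [0.25  5.923 5.936]
0.0 [ 45.6  24.2   6.1  -4.9 -91.3  76.4]
0.0 [ 40.3  21.6  -0.6  -3.1 -87.6  81.6]
0.0 [ 34.3  19.8  -6.   -1.1 -84.1  87.3]
0.0 [ 27.6  19.  -10.2   1.2 -80.7  93.3]
0.0 [ 20.4  19.1 -13.1   3.8 -77.5  99.5]
[ 21.8   2.  -36.1   9.7 -38.6  59.1]
```

>>> move_arm(
  series=[
    [[0, 0, 0], [-0.007, 0, -0.019], 0],
    [[0, 0, 0], [-0.0205, 0, -0.0564], 0],
    [[0, 0, 0], [-0.0205, 0, -0.0564], 0],
    [[0, 0, 0], [-0.0273, 0, -0.0752], 0],
    [[0, 0, 0], [-0.0273, 0, -0.0752], 0],
    [[0, 0, 0], [-0.0326, 0.0746, 0.028], 0],
    [[0, 0, 0], [-0.0326, 0.0746, 0.028], 0],
    [[0, 0, 0], [-0.0326, 0.0746, 0.028], 0],
    [[0, 0, 0], [-0.0326, 0.0746, 0.028], 0],
    [[0, 0, 0], [-0.0326, 0.0746, 0.028], 0],
    [[0, 0, 0], [-0.0326, 0.0746, 0.028], 0],
    [[0, 0, 0], [-0.0326, 0.0746, 0.028], 0],
  ],
)

```text
time_s: 16.8
tcp_pos: [0.4788, -0.0152, 0.1911]
ee_rot: [[0.804, 0.519, -0.291], [0.488, -0.855, -0.176], [-0.34, -0.0, -0.94]]
wrist_force: [1.3, 0.7, -0.5]
gripper_width: 0.183
gripper_force: 30.0
```

>>> move_arm(
  series=[
    [[0.025, 0.592, 0.594], [0, 0, 0], 0],
    [[0.025, 0.592, 0.594], [0, 0, 0], 0],
    [[0.025, 0.592, 0.594], [0, 0, 0], 0],
    [[0.025, 0.592, 0.594], [0, 0, 0], 0],
    [[0.025, 0.592, 0.594], [0, 0, 0], 0],
    [[0.025, 0.592, 0.594], [0, 0, 0], 0],
    [[0.025, 0.592, 0.594], [0, 0, 0], 0],
    [[0.025, 0.592, 0.594], [0, 0, 0], 0],
    [[0.025, 0.592, 0.594], [0, 0, 0], 0],
    [[0.025, 0.592, 0.594], [0, 0, 0], 0],
    [[0, 0, 0], [0, 0, 0], 0],
    [[0, 0, 0], [0, 0, 0], 0],
  ],
)

```text
time_s: 18.0
tcp_pos: [0.4788, -0.0135, 0.1914]
ee_rot: [[0.965, -0.038, 0.258], [-0.037, -0.999, -0.01], [0.258, 0.0, -0.966]]
wrist_force: [1.3, 0.1, -0.3]
gripper_width: 0.186
gripper_force: 30.0
```

```bash
cat > st.py <<'E'
import sys
from ik import *
from station import r
OFF=np.array([.0346,0,.0768])
s=r.sense(); Rb=tilt(RT,-20); i=int(sys.argv[1]); d=float(sys.argv[2])/1000
tip=s["tcp_pos"]+s["ee_rot"]@OFF; e=tip-bore(i); u=RT[:,0]
print("t",s["time_s"],"tip depth mm",(e@zi*1000).round(1),"lat up-slope",(e@u*1000).round(1),"+y",(e@hy*1000).round(1),"F",s["wrist_force"].round(1),"along bore",(s["wrist_force"]@zi).round(1),"w",s["gripper_width"].round(3))
t,sh=go(s,bore(i)+d*zi-Rb@OFF,Rb); print("turn",t,"shift",sh)
E
python3 st.py 2 -8
```

```text
Traceback (most recent call last):
  File "st.py", line 7, in <module>
    print("t",s["time_s"],"tip depth mm",(e@zi*1000).round(1),"lat up-slope",(e@u*1000).round(1),"+y",(e@hy*1000).round(1),"F",s["wrist_force"].round(1),"along bore",(s["wrist_force"]@zi).round(1),"w",s["gripper_width"].round(3))
                                                                                                                                                                                                         ^^^^^^^^^^^^^^^^^^^^^^^^
AttributeError: 'float' object has no attribute 'round'
```

```bash
sed -i 's/s\["gripper_width"\].round(3)/round(s["gripper_width"],3)/' st.py; python3 st.py 2 -7
```

```text
t 18.0 tip depth mm -50.4 lat up-slope 0.1 +y -0.1 F [ 1.3  0.1 -0.3] along bore 0.9 w 0.186
turn [0.001 0.004 0.01 ] shift [ 0.0294 -0.0003  0.0817]
```

Now 43 mm forward along the bore axis, then a look.

>>> move_arm(
  series=[
    [[0, 0, 0], [0.0098, 0, 0.0272], 0],
    [[0, 0, 0], [0.0098, 0, 0.0272], 0],
    [[0, 0, 0], [0.0098, 0, 0.0272], 0],
    [[0, 0, 0], [0, 0, 0], 0],
    [[0, 0, 0], [0, 0, 0], 0],
  ],
)

```text
time_s: 18.5
tcp_pos: [0.5042, -0.0145, 0.1553]
ee_rot: [[0.965, -0.04, 0.258], [-0.038, -0.999, -0.011], [0.258, 0.001, -0.966]]
wrist_force: [0.2, 0.1, -0.1]
gripper_width: 0.177
gripper_force: 30.0
```

```bash
python3 st.py 2 -2; python3 - <<'E'
from h import *
from station import r
import cv2
s=r.sense(); 
for n in C:
    c=r.capture(n); cv2.imwrite(f"pics/{n}5.png",c["img"][:,:,::-1])
    print(n,"tip pred",proj(s["tcp_pos"]+s["ee_rot"]@[.0346,0,.0768],n).round(1),"bore",proj(bore(2),n).round(1))
S=cv2.imread("pics/side5.png");T=cv2.imread("pics/top5.png")
z=lambda im,x,y,w,h:cv2.resize(im[y:y+h,x:x+w],(400,400),interpolation=cv2.INTER_CUBIC)
cv2.imwrite("pics/crop5.png",np.hstack([z(S,235,180,40,40),z(T,221,171,40,40)]))
E
```

```text
t 18.5 tip depth mm -6.3 lat up-slope 0.2 +y -0.2 F [ 0.2  0.1 -0.1] along bore 0.1 w 0.177
turn [ 0.006  0.01  -0.002] shift [ 0.0025 -0.0002  0.0082]
side tip pred [255.  203.2] bore [253.8 204.1]
top tip pred [240.6 189.9] bore [240.7 189. ]
```

View pics/crop5.png

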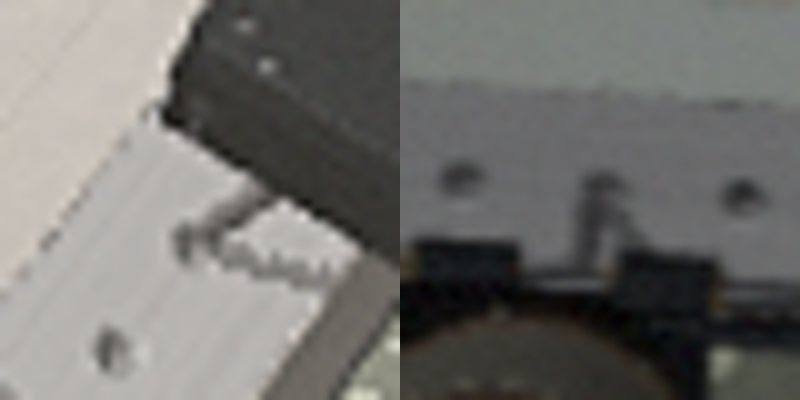

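The tip sits right over bore2 in both views (side crop about 200,240; top crop about 598,195). Inserting slowly.

>>> move_arm(
  series=[
    [[0, 0, 0], [0.0023, 0.001, 0.0063], 0],
    [[0, 0, 0], [0.0023, 0, 0.0063], 0],
    [[0, 0, 0], [0.0023, 0, 0.0063], 0],
    [[0, 0, 0], [0.0023, 0, 0.0063], 0],
    [[0, 0, 0], [0, 0, 0], 0],
    [[0, 0, 0], [0, 0, 0], 0],
  ],
)

```text
time_s: 19.2
tcp_pos: [0.5107, -0.0156, 0.1438]
ee_rot: [[0.966, -0.04, 0.257], [-0.039, -0.999, -0.011], [0.257, 0.001, -0.966]]
wrist_force: [-0.8, -1.0, -2.0]
gripper_width: 0.181
gripper_force: 30.0
```

```bash
python3 st.py 2 14
```

```text
t 19.2 tip depth mm 7.0 lat up-slope -1.1 +y -1.0 F [-0.8 -1.  -2. ] along bore 1.2 w 0.181
turn [ 0.009  0.018 -0.007] shift [ 0.0067 -0.0019  0.0125]
```

>>> move_arm(
  series=[
    [[0, 0, 0], [0.0021, 0, 0.0056], 0],
    [[0, 0, 0], [0.0021, 0, 0.0056], 0],
    [[0, 0, 0], [0.0021, 0, 0.0056], 0],
    [[0, 0, 0], [0, 0, 0], 0],
  ],
)

```text
time_s: 19.6
tcp_pos: [0.5159, -0.016, 0.1361]
ee_rot: [[0.966, -0.04, 0.256], [-0.039, -0.999, -0.011], [0.257, 0.001, -0.967]]
wrist_force: [-1.6, -2.5, -2.9]
gripper_width: 0.18
gripper_force: 30.0
```

```bash
python3 st.py 2 25
```

```text
t 19.6 tip depth mm 16.2 lat up-slope -1.3 +y -1.2 F [-1.6 -2.5 -2.9] along bore 1.5 w 0.18
turn [ 0.011  0.023 -0.008] shift [ 0.0081 -0.0022  0.0157]
```

>>> move_arm(
  series=[
    [[0, 0, 0], [0.0014, 0, 0.0038], 0],
    [[0, 0, 0], [0.0014, 0, 0.0038], 0],
    [[0, 0, 0], [0, 0, 0], 0],
  ],
)

```text
time_s: 19.9
tcp_pos: [0.5182, -0.016, 0.133]
ee_rot: [[0.966, -0.04, 0.257], [-0.039, -0.999, -0.011], [0.257, 0.001, -0.966]]
wrist_force: [-0.6, -3.2, -3.2]
gripper_width: 0.18
gripper_force: 30.0
```

```bash
python3 st.py 2 25
```

```text
t 19.9 tip depth mm 20.1 lat up-slope -1.2 +y -1.2 F [-0.6 -3.2 -3.2] along bore 2.4 w 0.18
turn [ 0.01   0.02  -0.008] shift [ 0.0053 -0.0021  0.0086]
```

>>> move_arm(
  series=[
    [[0, 0, 0], [0.0014, 0.001, 0.0038], 0],
    [[0, 0, 0], [0.0014, 0.001, 0.0038], 0],
    [[0, 0, 0], [0, 0, 0], 0],
  ],
)

```text
time_s: 20.2
tcp_pos: [0.5208, -0.0168, 0.1298]
ee_rot: [[0.965, -0.04, 0.257], [-0.039, -0.999, -0.011], [0.258, 0.0, -0.966]]
wrist_force: [-2.0, -2.2, -4.1]
gripper_width: 0.18
gripper_force: 30.0
```

```bash
python3 st.py 2 30
```

```text
t 20.2 tip depth mm 24.2 lat up-slope -0.8 +y -1.8 F [-2.  -2.2 -4.1] along bore 2.3 w 0.18
turn [ 0.004  0.013 -0.006] shift [ 0.0053 -0.0035  0.0104]
```

>>> move_arm(
  series=[
    [[0, 0, 0], [0.0008, 0.001, 0.0061], 0],
    [[0, 0, 0], [0.0021, 0, 0.0056], 0],
    [[0, 0, 0], [0, 0, 0], 0],
  ],
)

```text
time_s: 20.5
tcp_pos: [0.5243, -0.0172, 0.1247]
ee_rot: [[0.965, -0.04, 0.258], [-0.038, -0.999, -0.01], [0.259, -0.0, -0.966]]
wrist_force: [-0.9, -2.3, -3.7]
gripper_width: 0.184
gripper_force: 30.0
```

```bash
python3 st.py 2 45
```

```text
t 20.5 tip depth mm 30.4 lat up-slope -0.7 +y -2.1 F [-0.9 -2.3 -3.7] along bore 2.5 w 0.184
turn [ 0.001  0.001 -0.004] shift [ 0.0114 -0.0041  0.027 ]
```

>>> move_arm(
  series=[
    [[0, 0, 0], [0.0014, 0, 0.0038], 0],
    [[0, 0, 0], [0.0014, 0, 0.0038], 0],
    [[0, 0, 0], [0.0014, 0, 0.0038], 0],
    [[0, 0, 0], [0, 0, 0], 0],
  ],
)

```text
time_s: 20.9
tcp_pos: [0.5276, -0.0175, 0.1201]
ee_rot: [[0.965, -0.04, 0.258], [-0.038, -0.999, -0.01], [0.259, 0.0, -0.966]]
wrist_force: [-4.3, -1.9, -1.2]
gripper_width: 0.179
gripper_force: 30.0
```

```bash
python3 st.py 2 45
```

```text
t 20.9 tip depth mm 36.1 lat up-slope -0.7 +y -2.2 F [-4.3 -1.9 -1.2] along bore -1.4 w 0.179
turn [ 0.002  0.002 -0.004] shift [ 0.0074 -0.0043  0.0163]
```

Resistance changed by about 4 N at about 33 mm, so bore2 is open and the pin is on the plunger. Pushing it home.

>>> move_arm(
  series=[
    [[0, 0, 0], [0.0018, 0, 0.005], 0],
    [[0, 0, 0], [0.0018, 0, 0.005], 0],
    [[0, 0, 0], [0.0018, 0, 0.005], 0],
    [[0, 0, 0], [0, 0, 0], 0],
  ],
)

```text
time_s: 21.3
tcp_pos: [0.5321, -0.0176, 0.1135]
ee_rot: [[0.965, -0.04, 0.258], [-0.038, -0.999, -0.01], [0.259, 0.0, -0.966]]
wrist_force: [-4.1, -1.7, -1.3]
gripper_width: 0.185
gripper_force: 30.0
```

```bash
python3 st.py 2 45
```

```text
t 21.3 tip depth mm 44.0 lat up-slope -0.8 +y -2.2 F [-4.1 -1.7 -1.3] along bore -1.2 w 0.185
turn [ 0.002  0.002 -0.004] shift [ 0.0022 -0.0043  0.0013]
```

>>> move_arm(
  series=[
    [[0, 0, 0], [0.0008, 0, 0.002], 0],
    [[0, 0, 0], [0.0008, 0, 0.002], 0],
    [[0, 0, 0], [0, 0, 0], 0],
  ],
)

```text
time_s: 21.6
tcp_pos: [0.5332, -0.0177, 0.112]
ee_rot: [[0.965, -0.04, 0.258], [-0.038, -0.999, -0.01], [0.259, 0.0, -0.966]]
wrist_force: [-4.7, -1.4, 1.1]
gripper_width: 0.181
gripper_force: 30.0
```

```bash
python3 st.py 2 45
```

```text
t 21.6 tip depth mm 46.0 lat up-slope -0.7 +y -2.2 F [-4.7 -1.4  1.1] along bore -3.5 w 0.181
turn [ 0.002  0.002 -0.004] shift [ 0.0007 -0.0044 -0.0023]
```

>>> move_arm(
  series=[
    [[0, 0, 0], [0.0008, 0, 0.002], 0],
    [[0, 0, 0], [0.0004, 0, 0.001], 0],
    [[0, 0, 0], [0, 0, 0], 0],
  ],
)

```text
time_s: 21.9
tcp_pos: [0.5338, -0.0179, 0.1112]
ee_rot: [[0.965, -0.04, 0.258], [-0.038, -0.999, -0.011], [0.258, 0.0, -0.966]]
wrist_force: [-8.6, -0.5, 5.0]
gripper_width: 0.186
gripper_force: 30.0
```

```bash
python3 st.py 2 45
```

```text
t 21.9 tip depth mm 46.9 lat up-slope -0.8 +y -2.4 F [-8.6 -0.5  5. ] along bore -9.1 w 0.186
turn [ 0.005  0.006 -0.004] shift [ 0.0001 -0.0046 -0.0042]
```

Force is climbing with little travel, so it is on the stop. One more firm push to confirm, then I back out.

>>> move_arm(
  series=[
    [[0, 0, 0], [0.0011, 0, 0.003], 0],
    [[0, 0, 0], [0, 0, 0], 0],
    [[0, 0, 0], [0, 0, 0], 0],
  ],
)

```text
time_s: 22.2
tcp_pos: [0.5342, -0.018, 0.1107]
ee_rot: [[0.965, -0.04, 0.258], [-0.038, -0.999, -0.011], [0.258, 0.001, -0.966]]
wrist_force: [-15.0, 0.5, 13.6]
gripper_width: 0.181
gripper_force: 30.0
```

```bash
python3 st.py 2 45
```

```text
t 22.2 tip depth mm 47.5 lat up-slope -0.7 +y -2.6 F [-15.    0.5  13.6] along bore -19.7 w 0.181
turn [ 0.009  0.006 -0.003] shift [-0.0005 -0.0049 -0.0052]
```

>>> move_arm(
  series=[
    [[0, 0, 0], [-0.0065, 0, -0.018], 0],
    [[0, 0, 0], [-0.0131, 0, -0.0357], 0],
    [[0, 0, 0], [-0.0131, 0, -0.0357], 0],
    [[0, 0, 0], [-0.0066, 0, -0.0178], 0],
    [[0, 0, 0], [0, 0.042, 0], 0],
    [[0, 0, 0], [0, 0.042, 0], 0],
    [[0, 0, 0], [0, 0, 0], 0],
    [[0, 0, 0], [0, 0, 0], 0],
  ],
)

```text
time_s: 23.0
tcp_pos: [0.5024, -0.0581, 0.1569]
ee_rot: [[0.964, -0.04, 0.262], [-0.039, -0.999, -0.01], [0.262, -0.001, -0.965]]
wrist_force: [0.2, 0.5, -0.8]
gripper_width: 0.18
gripper_force: 30.0
```

```bash
cat >> st.py <<'E'
E
sed -i 's/^s=r.sense()/_b=bore; bore=lambda i:_b(i)+.0015*zi-.0007*RT[:,0]-.002*hy\ns=r.sense()/' st.py; python3 st.py 3 -4
```

```text
t 23.0 tip depth mm -9.2 lat up-slope 2.1 +y 0.3 F [ 0.2  0.5 -0.8] along bore 0.7 w 0.18
turn [-0.007 -0.036 -0.008] shift [0.0001 0.0005 0.0109]
```

>>> move_arm(
  series=[
    [[-0.007, -0.036, -0.008], [0, 0, 0], 0],
    [[0, 0, 0], [0, 0.0005, 0.011], 0],
    [[0, 0, 0], [0.0021, 0, 0.0056], 0],
    [[0, 0, 0], [0.0021, 0, 0.0056], 0],
    [[0, 0, 0], [0.0021, 0, 0.0056], 0],
    [[0, 0, 0], [0, 0, 0], 0],
  ],
)

```text
time_s: 23.6
tcp_pos: [0.5073, -0.0589, 0.1428]
ee_rot: [[0.966, -0.039, 0.254], [-0.037, -0.999, -0.011], [0.254, 0.001, -0.967]]
wrist_force: [0.1, -0.2, 0.1]
gripper_width: 0.177
gripper_force: 30.0
```

```bash
python3 st.py 3 15
```

```text
t 23.6 tip depth mm 5.3 lat up-slope -2.6 +y -0.4 F [ 0.1 -0.2  0.1] along bore -0.0 w 0.177
turn [0.011 0.047 0.005] shift [ 0.0109 -0.0007  0.0167]
```

>>> move_arm(
  series=[
    [[0.008, 0.042, 0.005], [0, 0, 0], 0],
    [[0, 0, 0], [0.0036, -0.0005, 0.0056], 0],
    [[0, 0, 0], [0.0036, 0, 0.0056], 0],
    [[0, 0, 0], [0.0036, 0, 0.0056], 0],
    [[0, 0, 0], [0, 0, 0], 0],
    [[0, 0, 0], [0, 0, 0], 0],
  ],
)

```text
time_s: 24.2
tcp_pos: [0.5144, -0.0591, 0.1362]
ee_rot: [[0.965, -0.04, 0.258], [-0.038, -0.999, -0.011], [0.258, 0.0, -0.966]]
wrist_force: [0.3, -1.2, -1.7]
gripper_width: 0.181
gripper_force: 30.0
```

```bash
python3 st.py 3 25
```

```text
t 24.2 tip depth mm 14.7 lat up-slope -0.2 +y -0.4 F [ 0.3 -1.2 -1.7] along bore 1.6 w 0.181
turn [ 0.004  0.006 -0.004] shift [ 0.0073 -0.0006  0.0192]
```

Centred at 15 mm. Feeling for the floor now.

>>> move_arm(
  series=[
    [[0, 0, 0], [0.0014, 0, 0.0038], 0],
    [[0, 0, 0], [0.0014, 0, 0.0038], 0],
    [[0, 0, 0], [0.0014, 0, 0.0038], 0],
    [[0, 0, 0], [0, 0, 0], 0],
  ],
)

```text
time_s: 24.6
tcp_pos: [0.5176, -0.0594, 0.1317]
ee_rot: [[0.965, -0.04, 0.258], [-0.038, -0.999, -0.011], [0.258, 0.001, -0.966]]
wrist_force: [-5.2, 1.1, 3.6]
gripper_width: 0.185
gripper_force: 30.0
```

```bash
python3 st.py 3 25
```

```text
t 24.6 tip depth mm 20.3 lat up-slope -0.2 +y -0.5 F [-5.2  1.1  3.6] along bore -5.9 w 0.185
turn [ 0.007  0.008 -0.001] shift [ 0.0034 -0.0008  0.0088]
```

>>> move_arm(
  series=[
    [[0, 0, 0], [0.0014, 0, 0.0038], 0],
    [[0, 0, 0], [0.0007, 0, 0.0019], 0],
    [[0, 0, 0], [0, 0, 0], 0],
  ],
)

```text
time_s: 24.9
tcp_pos: [0.5183, -0.0596, 0.1311]
ee_rot: [[0.966, -0.039, 0.257], [-0.038, -0.999, -0.011], [0.258, 0.001, -0.966]]
wrist_force: [-16.4, 2.3, 20.8]
gripper_width: 0.179
gripper_force: 30.0
```

```bash
python3 st.py 3 45
```

```text
t 24.9 tip depth mm 21.1 lat up-slope -0.1 +y -0.7 F [-16.4   2.3  20.8] along bore -26.5 w 0.179
turn [0.013 0.013 0.002] shift [ 0.0162 -0.0013  0.0449]
```

Bore3 is blind: a rigid stop at 20 mm. On to bore4.

>>> move_arm(
  series=[
    [[0, 0, 0], [-0.0069, 0, -0.0188], 0],
    [[0, 0, 0], [-0.0083, 0, -0.0226], 0],
    [[0, 0, 0], [-0.0083, 0, -0.0226], 0],
    [[0, 0, 0], [0, 0.042, 0], 0],
    [[0, 0, 0], [0, 0.042, 0], 0],
    [[0, 0, 0], [0, 0, 0], 0],
    [[0, 0, 0], [0, 0, 0], 0],
    [[0, 0, 0], [0, 0, 0], 0],
  ],
)

```text
time_s: 25.7
tcp_pos: [0.4988, -0.1, 0.1573]
ee_rot: [[0.965, -0.039, 0.26], [-0.038, -0.999, -0.01], [0.26, -0.0, -0.966]]
wrist_force: [-0.2, 0.5, -1.1]
gripper_width: 0.181
gripper_force: 30.0
```

```bash
python3 st.py 4 15
```

```text
t 25.7 tip depth mm -10.6 lat up-slope 0.6 +y 0.3 F [-0.2  0.5 -1.1] along bore 0.8 w 0.181
turn [-0.001 -0.011  0.003] shift [0.0166 0.0005 0.0484]
```

>>> move_arm(
  series=[
    [[0, 0, 0], [0.0034, 0.0005, 0.0105], 0],
    [[0, 0, 0], [0.0034, 0, 0.0095], 0],
    [[0, 0, 0], [0.0034, 0, 0.0095], 0],
    [[0, 0, 0], [0, 0, 0], 0],
  ],
)

```text
time_s: 26.1
tcp_pos: [0.5073, -0.1009, 0.143]
ee_rot: [[0.966, -0.039, 0.257], [-0.038, -0.999, -0.01], [0.257, 0.0, -0.966]]
wrist_force: [0.2, -0.7, -1.0]
gripper_width: 0.182
gripper_force: 30.0
```

```bash
python3 st.py 4 15
```

```text
t 26.1 tip depth mm 6.0 lat up-slope -0.9 +y -0.3 F [ 0.2 -0.7 -1. ] along bore 1.0 w 0.182
turn [0.003 0.015 0.001] shift [ 0.0076 -0.0006  0.0163]
```

>>> move_arm(
  series=[
    [[0, 0, 0], [0.0021, 0, 0.0056], 0],
    [[0, 0, 0], [0.0021, 0, 0.0056], 0],
    [[0, 0, 0], [0.0021, 0, 0.0056], 0],
    [[0, 0, 0], [0, 0, 0], 0],
  ],
)

```text
time_s: 26.5
tcp_pos: [0.5126, -0.1013, 0.1364]
ee_rot: [[0.965, -0.04, 0.258], [-0.038, -0.999, -0.01], [0.259, 0.0, -0.966]]
wrist_force: [0.2, 0.3, -1.1]
gripper_width: 0.177
gripper_force: 30.0
```

```bash
python3 st.py 4 25
```

```text
t 26.5 tip depth mm 14.5 lat up-slope -0.2 +y -0.5 F [ 0.2  0.3 -1.1] along bore 1.1 w 0.177
turn [ 0.002  0.002 -0.002] shift [ 0.0075 -0.0009  0.0196]
```

>>> move_arm(
  series=[
    [[0, 0, 0], [0.0014, 0, 0.0038], 0],
    [[0, 0, 0], [0.0014, 0, 0.0038], 0],
    [[0, 0, 0], [0.0014, 0, 0.0038], 0],
    [[0, 0, 0], [0.0014, 0, 0.0038], 0],
    [[0, 0, 0], [0, 0, 0], 0],
  ],
)

```text
time_s: 27.0
tcp_pos: [0.5162, -0.1016, 0.1313]
ee_rot: [[0.965, -0.039, 0.258], [-0.038, -0.999, -0.011], [0.258, 0.001, -0.966]]
wrist_force: [-9.4, 2.1, 12.8]
gripper_width: 0.177
gripper_force: 30.0
```

```bash
python3 st.py 4 45
```

```text
t 27.0 tip depth mm 20.7 lat up-slope -0.2 +y -0.8 F [-9.4  2.1 12.8] along bore -15.9 w 0.177
turn [0.008 0.01  0.001] shift [ 0.0168 -0.0014  0.0455]
```

Bore4 is blind as well (stop at 20 mm), so bore1 has to be the other open one. I'll probe it the same way.

>>> move_arm(
  series=[
    [[0, 0, 0], [-0.0069, 0, -0.0188], 0],
    [[0, 0, 0], [-0.0083, 0, -0.0226], 0],
    [[0, 0, 0], [-0.0083, 0, -0.0226], 0],
    [[0, 0, 0], [0, -0.063, 0], 0],
    [[0, 0, 0], [0, -0.063, 0], 0],
    [[0, 0, 0], [0, -0.063, 0], 0],
    [[0, 0, 0], [0, -0.063, 0], 0],
    [[0, 0, 0], [0, 0, 0], 0],
    [[0, 0, 0], [0, 0, 0], 0],
    [[0, 0, 0], [0, 0, 0], 0],
  ],
)

```text
time_s: 28.0
tcp_pos: [0.5024, 0.0249, 0.1584]
ee_rot: [[0.965, -0.04, 0.259], [-0.039, -0.999, -0.01], [0.26, -0.0, -0.966]]
wrist_force: [0.9, -0.2, -0.9]
gripper_width: 0.177
gripper_force: 30.0
```

```bash
python3 st.py 1 -3
```

```text
t 28.0 tip depth mm -12.2 lat up-slope 0.1 +y -0.8 F [ 0.9 -0.2 -0.9] along bore 1.3 w 0.177
turn [-0.001 -0.007 -0.009] shift [ 0.0062 -0.0016  0.0172]
```

>>> move_arm(
  series=[
    [[0, 0, 0], [0.0031, -0.001, 0.0086], 0],
    [[0, 0, 0], [0.0031, 0, 0.0086], 0],
    [[0, 0, 0], [0.0021, 0, 0.0056], 0],
    [[0, 0, 0], [0.0021, 0, 0.0056], 0],
    [[0, 0, 0], [0.0021, 0, 0.0056], 0],
    [[0, 0, 0], [0, 0, 0], 0],
  ],
)

```text
time_s: 28.6
tcp_pos: [0.513, 0.0252, 0.1427]
ee_rot: [[0.965, -0.04, 0.258], [-0.038, -0.999, -0.011], [0.258, 0.0, -0.966]]
wrist_force: [0.3, 0.4, -1.2]
gripper_width: 0.182
gripper_force: 30.0
```

```bash
python3 st.py 1 16
```

```text
t 28.6 tip depth mm 6.8 lat up-slope -0.4 +y -0.2 F [ 0.3  0.4 -1.2] along bore 1.2 w 0.182
turn [ 0.006  0.005 -0.003] shift [ 0.0069 -0.0002  0.0171]
```

>>> move_arm(
  series=[
    [[0, 0, 0], [0.0021, 0, 0.0056], 0],
    [[0, 0, 0], [0.0021, 0, 0.0056], 0],
    [[0, 0, 0], [0.0021, 0, 0.0056], 0],
    [[0, 0, 0], [0, 0, 0], 0],
  ],
)

```text
time_s: 29.0
tcp_pos: [0.5182, 0.0251, 0.1354]
ee_rot: [[0.965, -0.04, 0.258], [-0.038, -0.999, -0.011], [0.258, 0.0, -0.966]]
wrist_force: [-1.0, 0.3, -1.9]
gripper_width: 0.178
gripper_force: 30.0
```

```bash
python3 st.py 1 25
```

```text
t 29.0 tip depth mm 15.7 lat up-slope -0.3 +y -0.1 F [-1.   0.3 -1.9] along bore 1.0 w 0.178
turn [ 0.005  0.005 -0.002] shift [ 0.0069 -0.0001  0.0174]
```

>>> move_arm(
  series=[
    [[0, 0, 0], [0.0014, 0, 0.0038], 0],
    [[0, 0, 0], [0.0014, 0, 0.0038], 0],
    [[0, 0, 0], [0.0014, 0, 0.0038], 0],
    [[0, 0, 0], [0.0014, 0, 0.0038], 0],
    [[0, 0, 0], [0, 0, 0], 0],
  ],
)

```text
time_s: 29.5
tcp_pos: [0.5228, 0.0248, 0.1289]
ee_rot: [[0.965, -0.04, 0.258], [-0.038, -0.999, -0.011], [0.258, 0.0, -0.966]]
wrist_force: [-0.7, 0.2, -1.7]
gripper_width: 0.179
gripper_force: 30.0
```

```bash
python3 st.py 1 32
```

```text
t 29.5 tip depth mm 23.7 lat up-slope -0.3 +y -0.1 F [-0.7  0.2 -1.7] along bore 1.0 w 0.179
turn [ 0.005  0.004 -0.004] shift [ 0.0061 -0.0002  0.0155]
```

Bore1 is open. Pushing on to 44 mm (20 mm, in 2.5 mm rows).

>>> move_arm(
  series=[
    [[0, 0, 0], [0.0018, 0, 0.0047], 0],
    [[0, 0, 0], [0.0018, 0, 0.0047], 0],
    [[0, 0, 0], [0.0018, 0, 0.0047], 0],
    [[0, 0, 0], [0.0018, 0, 0.0047], 0],
    [[0, 0, 0], [0.0018, 0, 0.0047], 0],
    [[0, 0, 0], [0.0018, 0, 0.0047], 0],
    [[0, 0, 0], [0.0018, 0, 0.0047], 0],
    [[0, 0, 0], [0.0018, 0, 0.0047], 0],
    [[0, 0, 0], [0, 0, 0], 0],
  ],
)

```text
time_s: 30.4
tcp_pos: [0.5344, 0.0242, 0.1126]
ee_rot: [[0.965, -0.04, 0.258], [-0.038, -0.999, -0.011], [0.258, 0.001, -0.966]]
wrist_force: [-2.8, -1.6, -1.1]
gripper_width: 0.185
gripper_force: 30.0
```

```bash
python3 st.py 1 45
```

```text
t 30.4 tip depth mm 43.7 lat up-slope -0.2 +y -0.3 F [-2.8 -1.6 -1.1] along bore -0.7 w 0.185
turn [ 0.007  0.008 -0.004] shift [ 0.0011 -0.0004  0.0024]
```

>>> move_arm(
  series=[
    [[0, 0, 0], [0.0008, 0, 0.002], 0],
    [[0, 0, 0], [0.0008, 0, 0.002], 0],
    [[0, 0, 0], [0, 0, 0], 0],
  ],
)

```text
time_s: 30.7
tcp_pos: [0.5353, 0.0241, 0.1113]
ee_rot: [[0.965, -0.04, 0.258], [-0.038, -0.999, -0.011], [0.258, 0.001, -0.966]]
wrist_force: [-5.8, -1.8, 3.5]
gripper_width: 0.182
gripper_force: 30.0
```

```bash
python3 st.py 1 45
```

```text
t 30.7 tip depth mm 45.3 lat up-slope -0.1 +y -0.4 F [-5.8 -1.8  3.5] along bore -6.2 w 0.182
turn [ 0.009  0.009 -0.003] shift [-0.0001 -0.0006 -0.0006]
```

>>> move_arm(
  series=[
    [[0, 0, 0], [0.0009, 0, 0.0025], 0],
    [[0, 0, 0], [0.0006, 0, 0.0015], 0],
    [[0, 0, 0], [0, 0, 0], 0],
    [[0, 0, 0], [0, 0, 0], 0],
  ],
)

```text
time_s: 31.1
tcp_pos: [0.5358, 0.0239, 0.1107]
ee_rot: [[0.965, -0.04, 0.258], [-0.038, -0.999, -0.011], [0.258, 0.001, -0.966]]
wrist_force: [-15.6, 1.7, 15.1]
gripper_width: 0.184
gripper_force: 30.0
```

```bash
python3 st.py 1 45
```

```text
t 31.1 tip depth mm 46.0 lat up-slope -0.1 +y -0.6 F [-15.6   1.7  15.1] along bore -21.4 w 0.184
turn [ 0.014  0.01  -0.001] shift [-0.0007 -0.001  -0.0019]
```

Both plungers are home. Withdraw along the bore, then back to upright.

>>> move_arm(
  series=[
    [[0, 0, 0], [-0.0069, 0, -0.0188], 0],
    [[0, 0, 0], [-0.0152, 0, -0.0414], 0],
    [[0, 0, 0], [-0.0152, 0, -0.0414], 0],
    [[0, 0, 0], [-0.0152, 0, -0.0414], 0],
    [[0, 0, 0], [-0.0152, 0, -0.0414], 0],
    [[-0.025, -0.592, -0.594], [0, 0, -0.02], 0],
    [[-0.025, -0.592, -0.594], [0, 0, -0.02], 0],
    [[-0.025, -0.592, -0.594], [0, 0, -0.02], 0],
    [[-0.025, -0.592, -0.594], [0, 0, -0.02], 0],
    [[-0.025, -0.592, -0.594], [0, 0, -0.02], 0],
    [[-0.025, -0.592, -0.594], [0, 0, 0], 0],
    [[-0.025, -0.592, -0.594], [0, 0, 0], 0],
  ],
)

```text
time_s: 32.3
tcp_pos: [0.4761, 0.0287, 0.2406]
ee_rot: [[0.921, 0.366, -0.135], [0.356, -0.93, -0.093], [-0.16, 0.037, -0.986]]
wrist_force: [-0.1, 0.8, -1.0]
gripper_width: 0.181
gripper_force: 30.0
```

>>> move_arm(
  series=[
    [[-0.025, -0.592, -0.594], [0, 0, 0], 0],
    [[-0.025, -0.592, -0.594], [0, 0, 0], 0],
    [[-0.025, -0.592, -0.594], [0, 0, 0], 0],
    [[0, 0, 0], [0, 0, 0], 0],
    [[0, 0, 0], [0, 0, 0], 0],
    [[0, 0, 0], [0, 0, 0], 0],
  ],
)

```text
time_s: 32.9
tcp_pos: [0.474, 0.0278, 0.2396]
ee_rot: [[0.805, 0.519, -0.288], [0.488, -0.855, -0.175], [-0.338, 0.0, -0.941]]
wrist_force: [-0.2, 0.7, -0.7]
gripper_width: 0.179
gripper_force: 30.0
```

```bash
cat > pl.py <<'E'
from ik import *
from station import r
s=r.sense(); OFF=np.array([.0346,0,.0768])
a=np.radians(-58.7); y=np.array([np.cos(a),np.sin(a),0]); z=np.array([0,0,-1.]); R=tilt(np.c_[np.cross(y,z),y,z],-20)
import sys; h=float(sys.argv[1]); hole=np.array([.4685,.2855,h])
p=hole-R@OFF; t,sh=go(s,p,R)
tip=s["tcp_pos"]+s["ee_rot"]@OFF
print("t",s["time_s"],"tcp",s["tcp_pos"].round(4),"tip",tip.round(4),"F",s["wrist_force"].round(1),"w",round(s["gripper_width"],3),"turn",t,"shift",sh,"in cur axes",(s["ee_rot"].T@(p-s["tcp_pos"])/.5).round(4))
E
python3 pl.py 0.15
```

```text
t 32.9 tcp [0.474  0.0278 0.2396] tip [0.4797 0.0312 0.1556] F [-0.2  0.7 -0.7] w 0.179 turn [ 0.001 -0.047 -0.009] shift [ 0.2349 -0.446  -0.0736] in cur axes [ 0.2348 -0.4462 -0.0725]
```

>>> move_arm(
  series=[
    [[0, -0.02, -0.009], [0, 0, 0], 0],
    [[0, 0, 0], [0.0391, -0.0744, -0.0121], 0],
    [[0, 0, 0], [0.0391, -0.0744, -0.0121], 0],
    [[0, 0, 0], [0.0391, -0.0744, -0.0121], 0],
    [[0, 0, 0], [0.0391, -0.0744, -0.0121], 0],
    [[0, 0, 0], [0.0391, -0.0744, -0.0121], 0],
    [[0, 0, 0], [0.0391, -0.0744, -0.0121], 0],
    [[0, 0, 0], [0, 0, 0], 0],
    [[0, 0, 0], [0, 0, 0], 0],
    [[0, 0, 0], [0, 0, 0], 0],
  ],
)

```text
time_s: 33.9
tcp_pos: [0.4622, 0.2812, 0.2335]
ee_rot: [[0.803, 0.519, -0.293], [0.488, -0.855, -0.177], [-0.342, -0.0, -0.94]]
wrist_force: [-0.1, 0.0, -1.0]
gripper_width: 0.183
gripper_force: 30.0
```

```bash
python3 pl.py 0.10; python3 - <<'E'
from h import *
from station import r
import cv2
for n in C:
    c=r.capture(n); cv2.imwrite(f"pics/{n}6.png",c["img"][:,:,::-1])
s=r.sense()
for n in C: print(n,proj(s["tcp_pos"]+s["ee_rot"]@[.0346,0,.0768],n).round(1),"hole",proj([.4685,.2855,.08],n).round(1))
S=cv2.imread("pics/side6.png");T=cv2.imread("pics/top6.png")
z=lambda im,x,y,w,h:cv2.resize(im[y:y+h,x:x+w],(400,400),interpolation=cv2.INTER_CUBIC)
cv2.imwrite("pics/crop6.png",np.hstack([z(S,190,255,80,80),z(T,105,190,60,60)]))
E
```

```text
t 33.9 tcp [0.4622 0.2812 0.2335] tip [0.4675 0.2845 0.1495] F [-0.1  0.  -1. ] w 0.183 turn [-0.004  0.001  0.   ] shift [ 0.0364 -0.0008  0.0922] in cur axes [ 0.0364 -0.0007  0.0922]
side [228.8 296.1] hole [229.4 312.5]
top [131.1 215. ] hole [136.6 217.1]
```

View pics/crop6.png

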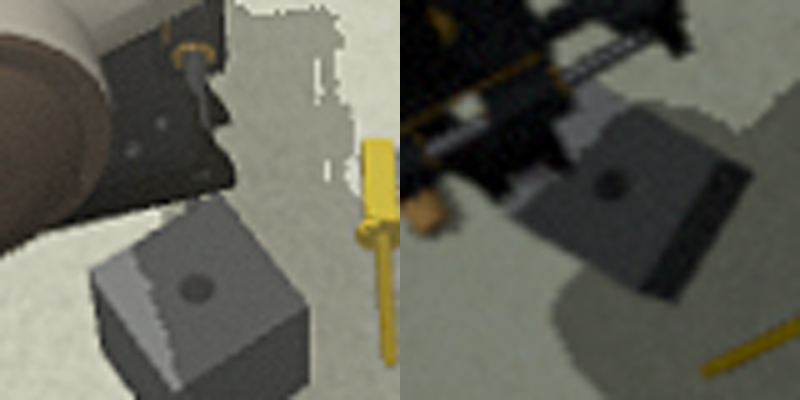

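>>> move_arm(
  series=[
    [[0, 0, 0], [0.017, -0.0011, 0.0364], 0],
    [[0, 0, 0], [0.0137, 0, 0.0376], 0],
    [[0, 0, 0], [0.0137, 0, 0.0376], 0],
    [[0, 0, 0], [0, 0, 0], 0],
    [[0, 0, 0], [0.0034, 0, 0.0094], 0],
    [[0, 0, 0], [0.0034, 0, 0.0094], 0],
    [[0, 0, 0], [0.0034, 0, 0.0094], 0],
    [[0, 0, 0], [0.0034, 0, 0.0094], 0],
    [[0, 0, 0], [0.0034, 0, 0.0094], 0],
    [[0, 0, 0], [0, 0, 0], 0],
  ],
)

```text
time_s: 35.0
tcp_pos: [0.463, 0.2833, 0.1475]
ee_rot: [[0.802, 0.52, -0.294], [0.489, -0.854, -0.178], [-0.344, -0.0, -0.939]]
wrist_force: [0.0, 0.0, -1.2]
gripper_width: 0.185
gripper_force: 30.0
```

```bash
python3 pl.py 0.014
```

```text
t 35.0 tcp [0.463  0.2833 0.1475] tip [0.4682 0.2865 0.0634] F [ 0.   0.  -1.2] w 0.185 turn [-0.002  0.019  0.008] shift [0.0331 0.002  0.0932] in cur axes [0.0333 0.002  0.0932]
```

>>> move_arm(
  series=[
    [[0, 0, 0], [0.0067, 0.0004, 0.0186], 0],
    [[0, 0, 0], [0.0067, 0.0004, 0.0186], 0],
    [[0, 0, 0], [0.0067, 0.0004, 0.0186], 0],
    [[0, 0, 0], [0.0067, 0.0004, 0.0186], 0],
    [[0, 0, 0], [0.0065, 0.0004, 0.0185], 0],
    [[0, 0, 0], [0, 0, 0], 0],
    [[0, 0, 0], [0, 0, 0], 0],
  ],
)

```text
time_s: 35.7
tcp_pos: [0.4637, 0.2825, 0.0986]
ee_rot: [[0.802, 0.52, -0.293], [0.489, -0.854, -0.178], [-0.343, -0.0, -0.939]]
wrist_force: [-1.0, 0.6, -0.8]
gripper_width: 0.177
gripper_force: 30.0
```

```bash
python3 pl.py 0.0105
```

```text
t 35.7 tcp [0.4637 0.2825 0.0986] tip [0.469  0.2857 0.0146] F [-1.   0.6 -0.8] w 0.177 turn [0.    0.009 0.009] shift [ 0.0017 -0.0002  0.0081] in cur axes [ 0.0017 -0.0002  0.0081]
```

Last 4 mm, then check the contact force.

>>> move_arm(
  series=[
    [[0, 0, 0], [0.0012, 0, 0.0035], 0],
    [[0, 0, 0], [0.0012, 0, 0.0035], 0],
    [[0, 0, 0], [0.0004, 0, 0.001], 0],
    [[0, 0, 0], [0, 0, 0], 0],
  ],
)

```text
time_s: 36.1
tcp_pos: [0.4636, 0.2826, 0.0947]
ee_rot: [[0.802, 0.52, -0.293], [0.489, -0.854, -0.177], [-0.342, -0.001, -0.94]]
wrist_force: [-0.1, -0.4, 0.3]
gripper_width: 0.179
gripper_force: 30.0
```

>>> move_arm(
  series=[
    [[0, 0, 0], [0, 0, 0], 0.5],
    [[0, 0, 0], [0, 0, 0], 0.5],
    [[0, 0, 0], [0, 0, 0], 0.5],
    [[0, 0, 0], [0, 0, 0], 0.5],
    [[0, 0, 0], [0, 0, -0.03], 0.5],
    [[0, 0, 0], [0, 0, -0.06], 0.5],
    [[0, 0, 0], [0, 0, -0.08], 0.5],
    [[0, 0, 0], [0, 0, -0.08], 0.5],
    [[0, 0, 0], [0, 0, -0.08], 0.5],
    [[0, 0, 0], [-0.08, -0.03, 0], 0.5],
    [[0, 0, 0], [0, 0, 0], 0.5],
    [[0, 0, 0], [0, 0, 0], 0.5],
  ],
)

```text
time_s: 37.3
tcp_pos: [0.4716, 0.3051, 0.2641]
ee_rot: [[0.802, 0.521, -0.292], [0.49, -0.854, -0.177], [-0.341, -0.001, -0.94]]
wrist_force: [-0.4, 0.8, -0.9]
gripper_width: 0.498
gripper_force: 0.0
```

```bash
python3 - <<'E'
from h import *
from station import r
import cv2
for n in C:
    c=r.capture(n); cv2.imwrite(f"pics/{n}7.png",c["img"][:,:,::-1])
s=r.sense(); print(s["time_s"],s["tcp_pos"],s["wrist_force"])
S=cv2.imread("pics/side7.png");T=cv2.imread("pics/top7.png")
z=lambda im,x,y,w,h:cv2.resize(im[y:y+h,x:x+w],(400,400),interpolation=cv2.INTER_CUBIC)
cv2.imwrite("pics/crop7.png",np.hstack([z(S,180,245,100,100),z(T,105,190,60,60)]))
E
```

```text
37.4 [0.47197536 0.30491029 0.26274713] [ 0.4240147  -0.65584926  0.80450076]
```

View pics/crop7.png

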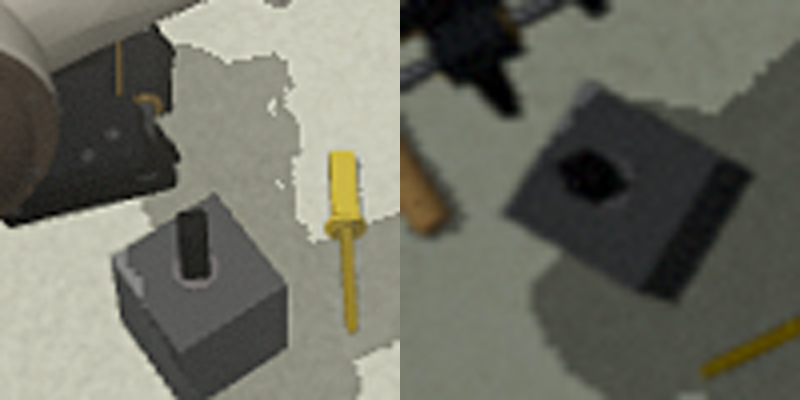

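The pin is home in its stand: side crop shows the handle upright with its flange on the block at about (193,250). The yellow look-alike seems to have changed pose, so I'll compare before and after, bystanders included.

```bash
python3 - <<'E'
import cv2,numpy as np
from h import *
from station import r
for n in C:
    for t in ("amber_bottle","blue_cap_bottle","white_jar","beaker","mug","tablet_tub"):
        print(n,t,[np.round(d["centre"],1).tolist() for d in r.pinpoint(t,n)[:2]])
a=[cv2.imread(f"pics/{n}{k}.png") for n in("side","top") for k in (0,7)]
z=lambda im,x,y,w,h:cv2.resize(im[y:y+h,x:x+w],(400,300),interpolation=cv2.INTER_CUBIC)
b=cv2.imread("pics/side1.png")
cv2.imwrite("pics/cmp.png",np.vstack([np.hstack([z(a[0],70,130,280,210),z(a[1],70,130,280,210)]),np.hstack([z(a[2],100,190,120,90),z(a[3],100,190,120,90)])]))
E
```

```text
side amber_bottle [[307.0, 135.3]]
side blue_cap_bottle []
side white_jar [[289.3, 274.0]]
side beaker [[210.0, 157.0]]
side mug [[265.3, 146.2], [307.6, 136.2]]
side tablet_tub [[306.2, 133.0]]
top amber_bottle [[329.2, 234.1]]
top blue_cap_bottle [[138.9, 137.1], [139.6, 218.5]]
top white_jar [[205.8, 244.6]]
top beaker [[271.7, 126.9], [137.1, 134.5]]
top mug [[342.2, 159.5]]
top tablet_tub [[379.6, 195.0]]
```

View pics/cmp.png

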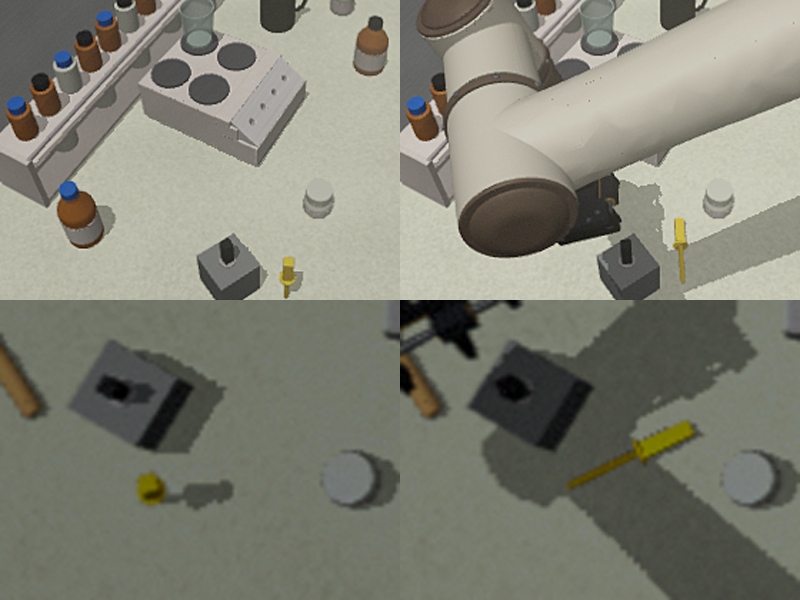

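In the comparison, the jar (319,197 in both), bottles, beaker and mug are where they were. The yellow look-alike stood balanced on its tip at the start and now lies on the bench. It is no part of the job, and re-balancing it would only add risk, so I'm handing in.

```bash
python3 -c "
from station import r
print(r.finish_job())"
```

```text
the job is handed in; nothing more can be done
None
```

I handed the job in at about 38 s: bores 1 and 2 were open and I pushed both plungers onto their stops, bores 3 and 4 were blind, and the pin is back in its stand; the listed bystanders look unmoved, but the yellow look-alike pin fell over early in the run, possibly knocked by the arm, and I left it lying on the bench.

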